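# Prop the guard flap and square up the cover glass packs

### The job

Swing the bay's clear guard flap right back onto its stop, pull the stay's handle fully over so that the prop bar stands up, and then bring the flap forward until it rests on the bar. With the flap safely propped, take every pack of cover glass out of the bay and lay them all flat on the worktop in one tight row between the rails of the squaring fence: crosswise, long edges together and square, the first against the stop at the far end, with no gaps. Leave the flap propped open; no pack may leave the bay before the stay is up.

Things in the scene. Friction and masses are not known exactly. Their poses are not given: they have to be found in the camera images.
- bay: White storage bay fixed to the worktop, 135 x 252 mm, walls up to 68 mm. Origin on the worktop under the middle of the packs; +x points away from the robot to the hinge, z up. Inner floor 18 mm up. Three lanes along x at y = -70, 0, +70 mm, a pack or none in each, near x = 0; 10 mm high nibs at the packs' ends keep them in lane. Beside each pack's middle 27 to 30 mm are free for a finger.
- flap (a joint): Angle of the clear guard flap: 0 shut (level, 78 mm above the worktop), 1.57 upright, 1.92 leaned back on its stop. Turns about the bay's y. Light (220 g) and free: left below about 1.5 it falls shut unless the stay's bar is up, beyond 1.65 it falls back onto the stop. The set bar carries it at about 1.40 by a small ear at its right edge, near the hinge.
- flap_tab (a point): Grip point of the black pull tab at the middle of the flap's front edge, in the flap's plane, 165 mm from the hinge line. The tab is 12 mm thick along the bay's y (pinch it across y), 24 mm wide and sticks 40 mm out from the edge; the flap can turn in the pinch while the fingers keep pointing down. Its +x axis points to the hinge.
- flap_hinge (a point): Point on the flap's hinge line, fixed to the bay, at (85, 0, 78) mm in the bay's frame; axes as the bay's.
- stay (a joint): Angle of the prop stay, a bell crank on the bay's right (-y) wall turning about the bay's y: 0 folded (72 mm bar lies back along +x, handle stands straight up), 1.224 set against its stop (bar up, handle pulled over towards the robot, nearly level). It stays where it is left. The bar clears the flap's ear only while the flap leans back beyond about 1.78.
- stay_grip (a point): Grip point of the stay's black handle, 45 mm from the pivot: 10 mm thick along the bay's y (pinch across y), 10 mm wide, its end 11 mm farther out. When folded it is straight above the pivot.
- stay_pivot (a point): Point on the stay's pivot line, fixed to the bay, at (45, -135, 58) mm in the bay's frame, in the plane of the handle; axes as the bay's.
- fence_corner (a point): Far right inner corner of the U-shaped aluminium squaring fence fixed to the worktop, at worktop height; +x points away from the robot. The stop's face is the plane x = 0; two side rails run 150 mm from it towards the robot (-x), their inner faces at y = 0 and y = 70 mm; open at the near end. Bars 12 mm wide, 14 mm high. The row lies crosswise along y = 35 mm, from x = 0 to -x.
- box_1_mid (a point): Centre of a flat card pack of cover glass, 60 x 40 x 18 mm, 80 g, lying on its broad face. Its own z axis runs along the 60 mm length, y across the 40 mm width (grip here), x through the 18 mm thickness (upright, either way). In the bay its length lies along the bay's x. All packs are alike and any order will do; None if there is none.
- box_2_mid (a point): Centre of a flat card pack of cover glass, 60 x 40 x 18 mm, 80 g, lying on its broad face. Its own z axis runs along the 60 mm length, y across the 40 mm width (grip here), x through the 18 mm thickness (upright, either way). In the bay its length lies along the bay's x. All packs are alike and any order will do; None if there is none.
- box_3_mid (a point): Centre of a flat card pack of cover glass, 60 x 40 x 18 mm, 80 g, lying on its broad face. Its own z axis runs along the 60 mm length, y across the 40 mm width (grip here), x through the 18 mm thickness (upright, either way). In the bay its length lies along the bay's x. All packs are alike and any order will do; None if there is none.

How it is judged (in metres and radians):
On the way, in this order (a step that is already met when the one before it is completed fails the run):
1. the flap is swung right back (value of joint flap above 1.79 rad), for 0.2 s.
2. the stay is set, bar up, with the flap behind it (value of joint stay above 1.13 rad and value of joint flap above 1.3 rad), for 0.2 s.
3. the flap rests on the stay (value of joint flap between 1.33 and 1.47 rad and value of joint stay above 1.13 rad), for 0.3 s.
At the end, for the whole second after the job is handed in: The flap rests on the set stay (flap 1.33 to 1.47, stay above 1.13). All packs that are present lie flat and still on the worktop, square to the fence within 0.07 rad, in one row from the stop: gaps under about 3.5 mm each at the stop and between packs, all between the rails (all of step 3 and y of box_1_mid in the frame of fence_corner between 0.027 and 0.043 m and height (world z) of each of box_1_mid, box_2_mid, box_3_mid below 0.014 m and angle between the x axis of each of box_1_mid, box_2_mid, box_3_mid and the z axis of fence_corner, either way round below 0.1 rad and angle between the y axis of each of box_1_mid, box_2_mid, box_3_mid and the x axis of fence_corner, either way round below 0.07 rad and (x of box_1_mid in the frame of fence_corner between -0.0235 and -0.018 m or x of box_1_mid in the frame of fence_corner between -0.067 and -0.057 m or x of box_1_mid in the frame of fence_corner between -0.1105 and -0.096 m) and y of box_2_mid in the frame of fence_corner between 0.027 and 0.043 m and (x of box_2_mid in the frame of fence_corner between -0.0235 and -0.018 m or x of box_2_mid in the frame of fence_corner between -0.067 and -0.057 m or x of box_2_mid in the frame of fence_corner between -0.1105 and -0.096 m) and y of box_3_mid in the frame of fence_corner between 0.027 and 0.043 m and (x of box_3_mid in the frame of fence_corner between -0.0235 and -0.018 m or x of box_3_mid in the frame of fence_corner between -0.067 and -0.057 m or x of box_3_mid in the frame of fence_corner between -0.1105 and -0.096 m) and (x of box_1_mid in the frame of fence_corner between -0.0235 and -0.018 m or x of box_2_mid in the frame of fence_corner between -0.0235 and -0.018 m or x of box_3_mid in the frame of fence_corner between -0.0235 and -0.018 m) and (x of box_1_mid in the frame of fence_corner between -0.067 and -0.057 m or x of box_2_mid in the frame of fence_corner between -0.067 and -0.057 m or x of box_3_mid in the frame of fence_corner between -0.067 and -0.057 m)); the robot touches nothing.
It fails at once if a pack leaves the bay while the stay is not set (value of joint stay below 1 rad and height (world z) of any of box_1_mid, box_2_mid, box_3_mid above 0.08 m).
Of box_1, box_2, box_3 only 2 to 3 are there at a start; the rules pass over those that are not, and their reading is None.
At some moment in a run one of box_1, box_2, box_3 may be knocked a few centimetres aside while the robot is not near it.
Once in a run the grip may slacken for a moment while it holds something.
It also fails if it takes over 208 s, if anything falls off the work surface, if the arm or the gripper's body presses on something with over 40 N, if the wrist force passes 120 N, or if a joint passes its speed limit or range.

### The arm

A 6-joint arm with a two-finger parallel gripper is mounted at the origin on a cart in front of the work surface, level with it; the furniture and walls round the work are solid. World frame = base frame: x ahead of the robot, y to its left, z up, the work surface at z = 0. Lengths are in m, angles in degrees, forces in N, time in s.
With the tool pointing down it reaches from about 0.35 to 0.975 m from the base axis. Payload 17.4 kg.
Tool frame: the origin (TCP) lies midway between the tips of the shut fingers; the grasp point (between the pads) lies 19 mm behind it; z points along the fingers, y is the line along which they close (so a half turn about z gives the same grasp; the last joint's range is limited). The gripper opens to 85 mm and grips with 20 to 120 N. Pads are 22 mm wide; open, the fingers measure 114 mm over their backs; the gripper's body (76 mm by 85 mm) begins 54 mm behind the grasp point. The pads swing forward as they close: fully open they stand 13 mm farther back than shut.
Start: joints at [-74.358, 6.646, 82.598, -0, 90.757, -2.166], TCP at [0.206, -0.643, 0.231] pointing down, gripper open.
Joint ranges: [-162.19, 162.19], [-47.58, 125.68], [4.15, 143.07], [-65.23, 245.23], [0.69, 171.88], [-170.13, 170.13]. Speed limits (degrees/s): [108.29, 108.29, 127.2, 180, 180, 180].

### API

Orientations are given as a 3x3 rotation matrix whose columns are the frame's x, y, z axes.
In Python, from rig import ctrl gives the robot as it stands.
- The arm moves only by the tool apply_moves, never from a script. Its argument "moves" is a list of rows, each a list of 3 entries, a list of its own where there are three numbers: the closure, from 0 (fully open) to 1 (shut), then the shift along the tool's x, y, z in mm, then the turn, a rotation vector about the tool's x, y, z in degrees. A call has 1 to 8 rows; each row shifts and turns the commanded pose from where the row before left it, along the tool's axes as they then stand; what a row does not reach is not made up. A row lasts 1/10 s, in which the tool goes at most 50 mm and 8.59 degrees, less where a joint would pass 70% of its speed; a pose out of reach is approached as far as the arm can. A call with a gripper value outside its range is refused whole. The fingers move at their own pace and stop on an object; "newtons" is the grip in N (left out, the last holds). Time passes only in rows, so rows that do not move let the fingers close. It gives the time, the measured TCP pose, the force, the opening and the grip force at its end, in the units of the state.
- ctrl.observe(): the state, without advancing time (a new reading comes with each control period).
- ctrl.get_image(name): name is "scene" or "top" or "wrist"; returns the picture (420x560x3 uint8, red, green, blue); there is no depth.
- ctrl.camera_model(name): a dict with "vfov" (degrees; the focal length in pixels is half the picture's height over the tangent of half this angle, whatever the lens; pixels are square), "cx", "cy" (the principal point, pixels), "dist" ([k1, k2, p1, p2, k3] as OpenCV has them; the pictures are not rectified), "R" (3x3) and "t" (3): a world point X has camera coordinates R X + t. Camera axes: x right, y down, z forward; pixel columns grow to the right and rows downward; lengths in m; the calibration is good to about 2 mm. A picture is of the moment at which its call begins: read the wrist's pose just before it. camera_model takes no time and is no camera call; for the wrist camera it gives the pose at the moment of the call.
- ctrl.close_job(): hands the job in; it is judged then, once.
Trained networks look in the newest picture that a camera, given by its name, has taken for a name from the list of things; names that differ only in an ending like _2 or _b are one class to them, and where a whole thing is asked for, a point or a joint stands for the part that bears it (a point fixed in the world has none). Each returns a list of dicts, best first, with "p" (0 to 1); they miss things now and then, are a little off and sometimes report something else, mostly with a low value. They report only what shows in the picture. A call takes as long as a camera call.
- ctrl.outline_of(camera, query): "mask" (420x560 bool, what is visible of it) and "location" ([row, column] in pixels, amid what is visible of it).
The state is a dict: "clock": time; "joint_pos": joint angles; "joint_velocities": joint speeds; "tau": joint torques, N m; "tcp_pos": TCP position; "eef_rot": TCP orientation; "force": force on the tool from outside, world axes, zero at the start; "ft_torque": the same for the moment, N m; "gripper_width": finger opening in m; "gripper_force": force on a finger pad.
Only numpy, scipy, OpenCV 4.12 (cv2) and the standard library are available. Lean on these libraries where they do the work, as an engineer would, in place of code of your own. Each camera call takes 0.05 s, during which the arm holds its last target. There are 200 camera calls.

## Working session

There is one attempt and no reset: what is moved stays moved. The work goes in short steps, Python scripts to look and compute and a tool call to move; the robot and the scene stay as the last step left them, time stands still between calls to the robot, and variables do not carry over. Pictures are saved under pics/ and viewed, at most 14 in all, crops included, and the job is handed in when it is done.

Besides the shell and the picture viewer there is one more tool, called after "Emit:" by a JSON object that holds its "name" and its "arguments", one argument or row to a line. apply_moves: Moves the arm, as the interface text tells. Its arguments: {"type":"object","properties":{"moves":{"type":"array"},"newtons":{"type":"number"}},"required":["moves"]}

```bash
mkdir -p pics; ls; cat > h.py <<'E'
import numpy as np, cv2
from rig import ctrl
np.set_printoptions(precision=4,suppress=True)
def save(name,fn):
    im=ctrl.get_image(name); cv2.imwrite('pics/'+fn,im[:,:,::-1]); return im
def cam(name):
    m=ctrl.camera_model(name); f=210/np.tan(np.radians(m['vfov'])/2)
    K=np.array([[f,0,m['cx']],[0,f,m['cy']],[0,0,1.]]); return K,np.array(m['dist'],float),np.array(m['R']),np.array(m['t'])
def ray(name,uv,C=None):
    K,d,R,t=C or cam(name); p=cv2.undistortPoints(np.array(uv,float).reshape(-1,1,2),K,d).reshape(-1,2)
    D=np.c_[p,np.ones(len(p))]@R; return -R.T@t,D
def onplane(name,uv,z,C=None):
    o,D=ray(name,uv,C); return o+D*((z-o[2])/D[:,2])[:,None]
def proj(name,X,C=None):
    K,d,R,t=C or cam(name); return cv2.projectPoints(np.array(X,float).reshape(-1,1,3),cv2.Rodrigues(R)[0],t,K,d)[0].reshape(-1,2)
E
python3 - <<'E'
from h import *
a=save('scene','s0.png'); b=save('top','t0.png')
cv2.imwrite('pics/st0.png',cv2.vconcat([a,b])[:,:,::-1]) 
for c in('scene','top','wrist'):
    K,d,R,t=cam(c); print(c,K[0,0],d,-R.T@t,R[2])
s=ctrl.observe(); print(s)
for c in('scene','top'):
  for q in('bay','flap','flap_tab','stay','stay_grip','box_1_mid'):
    print(c,q,[(round(r['p'],2),r['location'],r['mask'].sum()) for r in ctrl.outline_of(c,q)][:4])
E
```

```text
pics
scene 405.0356154196143 [-0.0856  0.      0.      0.      0.    ] [-0.1881  0.6512  0.4496] [ 0.7785 -0.4898 -0.3925]
top 449.5782478265706 [-0.1294  0.      0.      0.      0.    ] [0.3168 0.2363 0.9115] [ 0.2141 -0.0362 -0.9761]
wrist 328.03102411716105 [-0.0488  0.      0.      0.      0.    ] [ 0.2801 -0.6185  0.3736] [-0.2934 -0.0927 -0.9515]
{'clock': 0.1, 'joint_pos': array([-74.3595,   6.668 ,  82.6326,   0.0009,  90.7573,  -2.1649]), 'joint_velocities': array([-0.0344, -0.1257, -0.159 , -0.0276,  0.0273,  0.0819]), 'tau': array([  0.0007, -73.3669, -63.379 ,  -0.    ,   0.0053,   0.    ]), 'tcp_pos': array([ 0.2064, -0.6425,  0.2307]), 'eef_rot': array([[ 0.9521,  0.3058, -0.0003],
       [ 0.3058, -0.9521,  0.001 ],
       [ 0.0001, -0.001 , -1.    ]]), 'force': array([0.1362, 0.2728, 0.0993]), 'ft_torque': array([ 0.041 ,  0.0303, -0.0355]), 'gripper_force': 0.0, 'gripper_width': 0.08535715968257054}
scene bay [(0.7, [259.6, 238.9], np.int64(8800)), (0.32, [270.5, 219.0], np.int64(92))]
scene flap [(0.87, [245.9, 242.4], np.int64(4320))]
scene flap_tab [(0.95, [244.8, 241.7], np.int64(4132))]
scene stay [(0.66, [211.6, 284.2], np.int64(77))]
scene stay_grip []
scene box_1_mid []
top bay [(0.75, [240.4, 227.6], np.int64(10223))]
top flap [(0.64, [238.2, 224.8], np.int64(9015))]
top flap_tab [(0.75, [241.1, 227.0], np.int64(9188))]
top stay [(0.65, [189.3, 278.5], np.int64(127))]
top stay_grip [(0.54, [194.0, 279.8], np.int64(201))]
top box_1_mid []
```

View pics/t0.png

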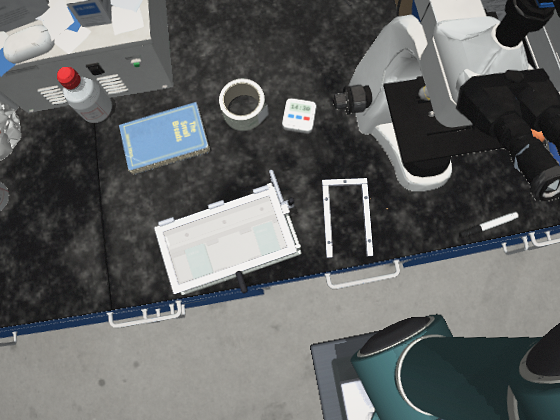

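View pics/s0.png

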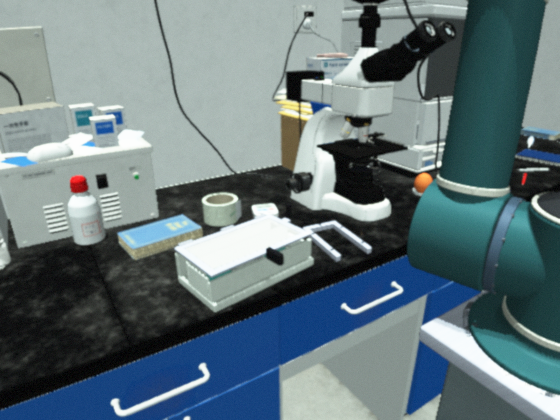

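```bash
python3 - <<'E'
from h import *
a=cv2.imread('pics/t0.png')[165:305,145:385]
cv2.imwrite('pics/t0c.png',cv2.resize(a,(792,462),interpolation=cv2.INTER_CUBIC))
for uv,z in [((322,183),.014),((368,181),.014),((330,256),.014),((370,254),.014),((240,275),.078),((155,227),.07),((271,187),.07),((298,250),.07),((178,291),.07)]: print(uv,onplane('top',uv,z))
E
```

```text
(322, 183) [[0.5487 0.1183 0.014 ]]
(368, 181) [[0.5356 0.023  0.014 ]]
(330, 256) [[0.3974 0.1326 0.014 ]]
(370, 254) [[0.3864 0.0525 0.014 ]]
(240, 275) [[0.3874 0.3102 0.078 ]]
(155, 227) [[0.5072 0.4577 0.07  ]]
(271, 187) [[0.5444 0.2244 0.07  ]]
(298, 250) [[0.4146 0.196  0.07  ]]
(178, 291) [[0.3791 0.4302 0.07  ]]
```

View pics/t0c.png

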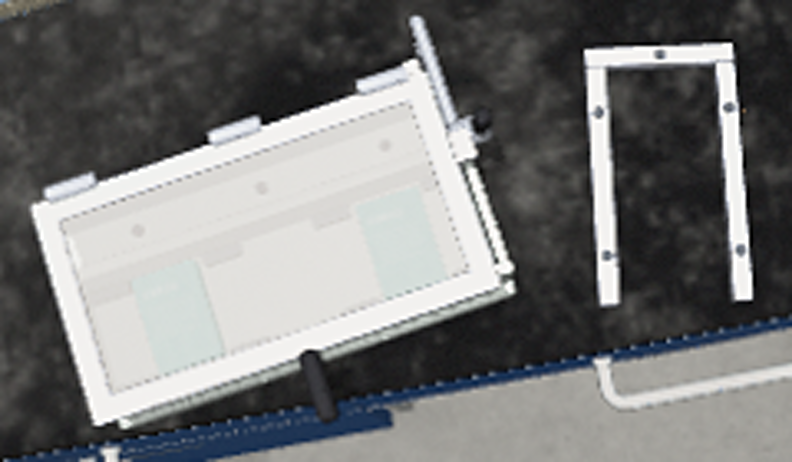

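```bash
cat >> h.py <<'E'
def c2p(p,x0=145,y0=165,s=3.3): return np.array(p,float)/s+[x0,y0]
E
python3 - <<'E'
from h import *
from scipy.optimize import least_squares
fl=onplane('top',c2p([(33,205),(415,62),(505,290),(98,425)]),.081); print('flap',fl)
e=lambda a,b:(np.degrees(np.arctan2(*(fl[b]-fl[a])[1::-1])),np.linalg.norm(fl[b]-fl[a]))
print(e(0,1),e(1,2),e(0,3),e(3,2))
print('tab',onplane('top',c2p([(312,352),(323,386),(333,418)]),.084))
print('stay',onplane('top',c2p([(483,122)]),.114),onplane('top',c2p([(462,140)]),.058),onplane('top',c2p([(415,18)]),.06))
# fence
M=np.array([(0,70),(0,0),(-150,70),(-150,0),(12,82),(12,-12),(-150,82),(-150,-12)])/1000.
px=c2p([(607,67),(719,66),(620,303),(734,300),(585,48),(734,42),(600,305),(752,300)])
def f(p):
    c,s=np.cos(p[2]),np.sin(p[2]); X=np.c_[M@np.array([[c,s],[-s,c]])+p[:2],np.full(8,.014)]; return (proj('top',X)-px).ravel()
r=least_squares(f,[.53,.04,.07],x_scale=[.01,.01,.01]); print(r.x,np.degrees(r.x[2]),r.fun.reshape(-1,2))
E
```

```text
flap [[0.5045 0.4549 0.081 ]
 [0.5478 0.2239 0.081 ]
 [0.408  0.1974 0.081 ]
 [0.3743 0.4344 0.081 ]]
(np.float64(-79.39419794507263), np.float64(0.23497882874435427)) (np.float64(-169.27232583443103), np.float64(0.14223385327183485)) (np.float64(-171.0826982516295), np.float64(0.13184122556622338)) (np.float64(-81.89595117927324), np.float64(0.23939432383505432))
tab [[0.3931 0.3095 0.084 ]
 [0.3734 0.3066 0.084 ]
 [0.3551 0.3041 0.084 ]]
stay [[0.4979 0.1935 0.114 ]] [[0.5022 0.2047 0.058 ]] [[0.5805 0.2188 0.06  ]]
[ 0.5315  0.0361 -0.1515] -8.677505802754208 [[-0.1444 -0.3615]
 [-0.5082 -1.0433]
 [-0.2283  0.5341]
 [-0.0588  0.1987]
 [ 0.4482 -0.0099]
 [ 0.2465  0.5115]
 [-0.1476  0.134 ]
 [ 0.4016 -0.0218]]
```

```bash
python3 - <<'E'
from h import *
def tri(a,b):
    o1,d1=ray('scene',a);o2,d2=ray('top',b);A=np.c_[d1[0],-d2[0]];s=np.linalg.lstsq(A,o2-o1,rcond=None)[0];return o1+d1[0]*s[0],o2+d2[0]*s[1]
print(tri((446,24),(548,185)),tri((432,32),(548,185)),tri((370,5),(528,5)))
# flap yaw via long lines in scene
s=ctrl.observe()
for z in(.2,.3,.4): print(onplane('top',(548,185),z),onplane('top',(400,190),z))
E
```

```text
(array([ 0.3555, -0.0814,  0.4815]), array([ 0.3853, -0.0597,  0.4715])) (array([ 0.3791, -0.0709,  0.4663]), array([ 0.3866, -0.0651,  0.4635])) (array([ 0.5658, -0.0755,  0.5268]), array([ 0.5697, -0.0715,  0.5262]))
[[ 0.4276 -0.2424  0.2   ]] [[0.4657 0.0182 0.2   ]]
[[ 0.4121 -0.1751  0.3   ]] [[0.4448 0.0489 0.3   ]]
[[ 0.3965 -0.1078  0.4   ]] [[0.4239 0.0795 0.4   ]]
```

```bash
cat >> h.py <<'E'
from scipy.spatial.transform import Rotation as Ro
def Rd(yaw):  # tool down, tool x at yaw
    c,s=np.cos(np.radians(yaw)),np.sin(np.radians(yaw)); return np.array([[c,s,0],[s,-c,0],[0,0,-1.]])
def plan(wps,step=48,p=None,R=None):
    s=ctrl.observe(); p=s['tcp_pos'] if p is None else p; R=s['eef_rot'] if R is None else R
    for P,yaw in wps:
        R2=Rd(yaw) if np.isscalar(yaw) else yaw; P=np.array(P,float)
        rv=Ro.from_matrix(R.T@R2); a=np.degrees(rv.magnitude()); d=np.linalg.norm(P-p)*1000
        n=int(max(1,np.ceil(d/step),np.ceil(a/8.5)))
        sl=Ro.from_matrix(R)
        v=rv.as_rotvec()
        rows=[]
        for i in range(n):
            Ri=R@Ro.from_rotvec(v*i/n).as_matrix(); rows.append((np.round(Ri.T@(P-p)*1000/n,1).tolist(),np.round(np.degrees(v)/n,2).tolist()))
        if a<.3: print(n,'x',rows[0])
        else: [print(r) for r in rows]
        p,R=P,R2
E
python3 - <<'E'
from h import *
plan([([.206,-.643,.231],10),([.206,-.55,.6],10),([.36,-.2,.64],10),([.36,.1,.62],10),([.38,.28,.42],10)],45)
E
```

```text
([-0.5, 0.2, 0.3], [-0.0, 0.0, 7.81])
9 x ([1.8, -10.2, -41.0], [0.0, 0.0, 0.0])
9 x ([23.6, -35.3, -4.4], [0.0, 0.0, 0.0])
7 x ([7.4, -42.2, 2.9], [0.0, 0.0, 0.0])
6 x ([8.5, -29.0, 33.3], [0.0, 0.0, 0.0])
```

Emit:
{"name": "apply_moves", "arguments": {
  "moves": [
    [0,[0,0,-40],[0,0,7.8]],
    [0,[2,-12,-45],[0,0,0]],
    [0,[2,-12,-45],[0,0,0]],
    [0,[2,-12,-45],[0,0,0]],
    [0,[2,-12,-45],[0,0,0]],
    [0,[2,-12,-45],[0,0,0]],
    [0,[2,-12,-45],[0,0,0]],
    [0,[2,-12,-45],[0,0,0]]
  ]
}}

```text
clock: 1.5
tcp_pos: [0.2055, -0.5565, 0.5883]
eef_rot: [[0.985, 0.174, 0.0], [0.174, -0.985, -0.0], [0.0, 0.001, -1.0]]
force: [0.4, -0.5, 0.5]
gripper_width: 0.0857
gripper_force: 0.0
```

Emit:
{"name": "apply_moves", "arguments": {
  "moves": [
    [0,[2,-12,-40],[0,0,0]],
    [0,[23,-35,-4],[0,0,0]],
    [0,[23,-35,-4],[0,0,0]],
    [0,[23,-35,-4],[0,0,0]],
    [0,[23,-35,-4],[0,0,0]]
  ]
}}

```text
clock: 2.0
tcp_pos: [0.272, -0.3899, 0.6425]
eef_rot: [[0.985, 0.173, 0.0], [0.173, -0.985, -0.0], [0.0, 0.0, -1.0]]
force: [0.3, -0.1, -0.0]
gripper_width: 0.0855
gripper_force: 0.0
```

Emit:
{"name": "apply_moves", "arguments": {
  "moves": [
    [0,[24,-34,0],[0,0,0]],
    [0,[24,-34,0],[0,0,0]],
    [0,[24,-34,0],[0,0,0]],
    [0,[24,-34,0],[0,0,0]],
    [0,[24,-34,0],[0,0,0]],
    [0,[7,-42,0],[0,0,0]],
    [0,[7,-42,0],[0,0,0]],
    [0,[7,-42,0],[0,0,0]]
  ]
}}

```text
clock: 2.8
tcp_pos: [0.3586, -0.0739, 0.6425]
eef_rot: [[0.985, 0.173, 0.001], [0.173, -0.985, -0.0], [0.001, 0.0, -1.0]]
force: [1.0, 0.1, -0.2]
gripper_width: 0.0853
gripper_force: 0.0
```

Emit:
{"name": "apply_moves", "arguments": {
  "moves": [
    [0,[7,-42,0],[0,0,0]],
    [0,[7,-42,0],[0,0,0]],
    [0,[7,-42,5],[0,0,0]],
    [0,[7,-42,5],[0,0,0]],
    [0,[8,-30,33],[0,0,0]],
    [0,[8,-30,33],[0,0,0]],
    [0,[8,-30,33],[0,0,0]],
    [0,[8,-30,33],[0,0,0]]
  ]
}}

```text
clock: 3.6
tcp_pos: [0.3677, 0.2198, 0.4992]
eef_rot: [[0.985, 0.174, 0.001], [0.174, -0.985, 0.0], [0.001, -0.0, -1.0]]
force: [0.8, -0.2, 0.9]
gripper_width: 0.0853
gripper_force: 0.0
```

```bash
python3 - <<'E'
from h import *
s=ctrl.observe(); print(s['tcp_pos'],s['joint_pos'],s['clock'],s['force'])
a=save('wrist','w1.png'); cv2.imwrite('pics/w1b.png',cv2.resize(a,(784,588),interpolation=cv2.INTER_CUBIC)[:,:,::-1])
E
```

```text
[0.3677 0.2198 0.4992] [ 27.4601 -20.1438  82.111   -0.0006 117.9905 107.4318] 3.6 [ 0.7583 -0.1938  0.8667]
```

View pics/w1b.png

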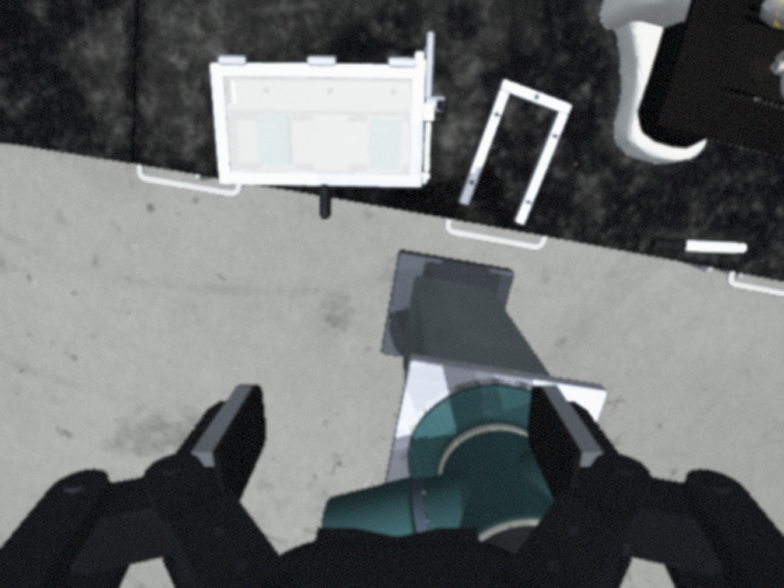

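```bash
python3 - <<'E'
from h import *
P=lambda l,z: onplane('wrist',np.array(l)/1.4,z)
f=P([(211,65),(427,61),(429,183),(219,186)],.08); print(f)
for a,b in((0,1),(3,2),(1,2),(0,3)): d=f[b]-f[a]; print(np.degrees(np.arctan2(d[1],d[0])),np.linalg.norm(d))
print('tab',P([(325,188),(325,202),(325,216)],.08))
print('stay',P([(438,101)],.1),P([(430,35)],.06))
M=np.array([(0,70),(0,0),(-150,70),(-150,0),(12,82),(12,-12),(-150,82),(-150,-12)])/1000.
px=P([(510,97),(556,112),(469,205),(515,221),(502,80),(571,105),(460,202),(526,224)],.014)[:,:2]
d=M-M.mean(0);e=px-px.mean(0);th=np.arctan2((d[:,0]*e[:,1]-d[:,1]*e[:,0]).sum(),(d*e).sum());c,s=np.cos(th),np.sin(th)
Q=np.array([[c,-s],[s,c]]);t=px.mean(0)-Q@M.mean(0);print('fence',np.degrees(th),t,1000*(px-(M@Q.T+t)))
plan([([.373,.307,.26],10)])
E
```

```text
[[0.4995 0.4555 0.08  ]
 [0.5434 0.22   0.08  ]
 [0.4146 0.1923 0.08  ]
 [0.3686 0.4374 0.08  ]]
-79.43581874731456 0.23952676840931547
-79.36678813798052 0.2493453649011959
-167.8694354813974 0.13173765240163265
-172.13274899462132 0.1321351927240826
tab [[0.3876 0.3124 0.08  ]
 [0.3714 0.3102 0.08  ]
 [0.3548 0.3081 0.08  ]]
stay [[0.5029 0.2012 0.1   ]] [[0.5741 0.2212 0.06  ]]
fence -7.303147000283499 [0.5294 0.0413] [[-5.0736 -3.545 ]
 [-2.5233  3.7159]
 [ 2.7642 -1.15  ]
 [ 1.8952  2.0321]
 [-1.037   0.6825]
 [-1.1589  0.473 ]
 [ 2.9723 -0.3231]
 [ 2.1611 -1.8854]]
([3.5, -13.7, 38.8], [0.01, 0.06, 0.02])
([3.4, -13.7, 38.8], [0.01, 0.06, 0.02])
([3.4, -13.7, 38.8], [0.01, 0.06, 0.02])
([3.3, -13.7, 38.8], [0.01, 0.06, 0.02])
([3.3, -13.7, 38.8], [0.01, 0.06, 0.02])
([3.3, -13.7, 38.8], [0.01, 0.06, 0.02])
```

Emit:
{"name": "apply_moves", "arguments": {
  "moves": [
    [0,[3,-14,39],[0,0,0]],
    [0,[3,-14,39],[0,0,0]],
    [0,[3,-14,39],[0,0,0]],
    [0,[3,-14,39],[0,0,0]],
    [0,[3,-14,39],[0,0,0]],
    [0,[3,-14,39],[0,0,0]]
  ]
}}

```text
clock: 4.25
tcp_pos: [0.3711, 0.3048, 0.265]
eef_rot: [[0.985, 0.174, 0.001], [0.174, -0.985, 0.0], [0.001, -0.0, -1.0]]
force: [0.7, 0.6, -0.1]
gripper_width: 0.0852
gripper_force: 0.0
```

```bash
python3 - <<'E'
from h import *
s=ctrl.observe(); print(s['tcp_pos'],s['joint_pos'],s['clock'],s['force'])
a=save('wrist','w2.png'); cv2.imwrite('pics/w2b.png',cv2.resize(a,(784,588),interpolation=cv2.INTER_CUBIC)[:,:,::-1])
E
```

```text
[0.3711 0.3048 0.265 ] [ 36.3544 -18.5095 102.759    0.0004  95.714  116.3422] 4.25 [ 0.6804  0.5998 -0.1345]
```

View pics/w2b.png

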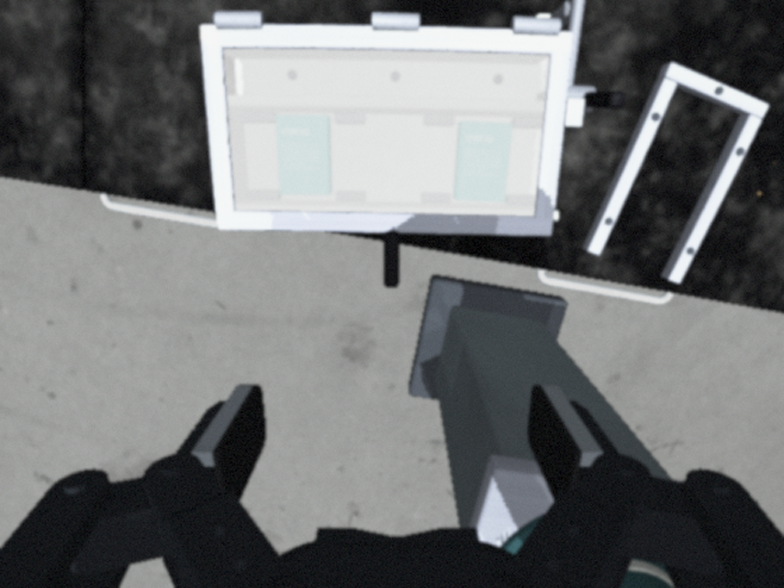

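```bash
python3 - <<'E'
from h import *
P=lambda l,z: onplane('wrist',np.array(l)/1.4,z)
f=P([(201,26),(576,33),(552,235),(219,230)],.082); print(f)
for a,b in((0,1),(3,2),(1,2),(0,3)): d=f[b]-f[a]; print(np.degrees(np.arctan2(d[1],d[0])),np.linalg.norm(d))
g=P([(238,18),(395,20),(537,24)],.08);print('hinges',g, g-f[[0,0,1]])
for z in (.072,.078):print('tab',P([(392,235),(391.5,261),(391,287)],z))
hm=g[1]; tb=P([(391.5,261)],.078)[0]; d=hm-tb; print('hinge-tab',np.linalg.norm(d),np.degrees(np.arctan2(d[1],d[0])))
print('stay tip',P([(622,100)],.114),P([(603,99)],.11),'boss',P([(577,108)],.066))
bx=P([(278,114),(330,115),(332,194),(281,195)],.036);print('boxL',bx.mean(0),bx)
bx=P([(458,119),(510,122),(506,202),(456,200)],.036);print('boxR',bx.mean(0),bx)
M=np.array([(0,70),(0,0),(-150,70),(-150,0),(12,82),(12,-12),(-150,82),(-150,-12)])/1000.
px=P([(677,83),(745,109),(602,254),(663,275),(668,63),(768,103),(586,248),(681,283)],.014)[:,:2]
d=M-M.mean(0);e=px-px.mean(0);th=np.arctan2((d[:,0]*e[:,1]-d[:,1]*e[:,0]).sum(),(d*e).sum());c,s=np.cos(th),np.sin(th)
Q=np.array([[c,-s],[s,c]]);t=px.mean(0)-Q@M.mean(0);print('fence',np.degrees(th),t,1000*(px-(M@Q.T+t)))
E
```

```text
[[0.4998 0.452  0.082 ]
 [0.5365 0.2205 0.082 ]
 [0.4098 0.2014 0.082 ]
 [0.373  0.432  0.082 ]]
-81.00867438284801 0.23444230379047423
-80.91528994399842 0.23361609009877696
-171.41824398577052 0.12805680573437292
-171.04831637529975 0.1284343274555914
hinges [[0.5083 0.43   0.08  ]
 [0.5232 0.3332 0.08  ]
 [0.5372 0.2455 0.08  ]] [[ 0.0085 -0.022  -0.002 ]
 [ 0.0234 -0.1188 -0.002 ]
 [ 0.0008  0.025  -0.002 ]]
tab [[0.3883 0.3118 0.072 ]
 [0.3694 0.3089 0.072 ]
 [0.3497 0.3059 0.072 ]]
tab [[0.3894 0.3119 0.078 ]
 [0.3708 0.3091 0.078 ]
 [0.3515 0.3061 0.078 ]]
hinge-tab 0.15438083403656916 9.00704817559891
stay tip [[0.4984 0.1938 0.114 ]] [[0.4974 0.2035 0.11  ]] boss [[0.496 0.202 0.066]]
boxL [0.4309 0.3865 0.036 ] [[0.457  0.4101 0.036 ]
 [0.4627 0.3717 0.036 ]
 [0.4056 0.3625 0.036 ]
 [0.3981 0.4017 0.036 ]]
boxR [0.4498 0.2524 0.036 ] [[0.4765 0.2774 0.036 ]
 [0.4815 0.2386 0.036 ]
 [0.4233 0.2273 0.036 ]
 [0.4178 0.2663 0.036 ]]
fence -7.616836121532084 [0.5308 0.0429] [[-2.8462 -2.3576]
 [-0.4207  4.3068]
 [ 2.2909 -3.9313]
 [ 3.1994  5.0436]
 [-3.9089 -0.7103]
 [-2.2747  0.1097]
 [ 3.2774 -0.3367]
 [ 0.6827 -2.1241]]
```

```bash
python3 - <<'E'
from h import *
plan([([.3711,.3048,.265],8.9),([.361,.3072,.059],8.9)])
a=np.linspace(0,1.9,17); print(np.c_[165*-np.diff(np.cos(a)),-165*np.diff(np.sin(a))].round(1).tolist())
E
```

```text
([0.9, 0.7, -7.0], [0.15, 0.37, 1.13])
5 x ([-1.9, -0.8, 41.2], [0.0, 0.0, 0.0])
[[1.2, -19.5], [3.5, -19.3], [5.7, -18.7], [7.9, -17.9], [10.0, -16.9], [11.9, -15.6], [13.7, -14.0], [15.2, -12.3], [16.6, -10.4], [17.7, -8.4], [18.6, -6.2], [19.2, -4.0], [19.5, -1.7], [19.6, 0.6], [19.4, 2.9], [18.9, 5.2]]
```

Emit:
{"name": "apply_moves", "arguments": {
  "moves": [
    [0,[-2,-1,33],[0,0.3,1.1]],
    [0,[-2,-1,41],[0,0,0]],
    [0,[-2,-1,41],[0,0,0]],
    [0,[-2,-1,41],[0,0,0]],
    [0,[-2,-1,41],[0,0,0]],
    [0,[0,0,0],[0,0,0]]
  ]
}}

```text
clock: 4.9
tcp_pos: [0.3597, 0.3063, 0.0654]
eef_rot: [[0.988, 0.155, -0.0], [0.155, -0.988, -0.003], [-0.001, 0.003, -1.0]]
force: [-0.2, -0.0, 0.4]
gripper_width: 0.0857
gripper_force: 0.0
```

```bash
python3 - <<'E'
from h import *
s=ctrl.observe(); print(s['tcp_pos'],s['eef_rot'],s['clock'],s['force'])
a=save('wrist','w3.png'); cv2.imwrite('pics/w3b.png',cv2.resize(a,(784,588),interpolation=cv2.INTER_CUBIC)[:,:,::-1])
E
```

```text
[0.3597 0.3063 0.0654] [[ 0.9879  0.1549 -0.0004]
 [ 0.1549 -0.9879 -0.0034]
 [-0.0009  0.0033 -1.    ]] 4.9 [-0.2004 -0.0295  0.4362]
```

View pics/w3b.png

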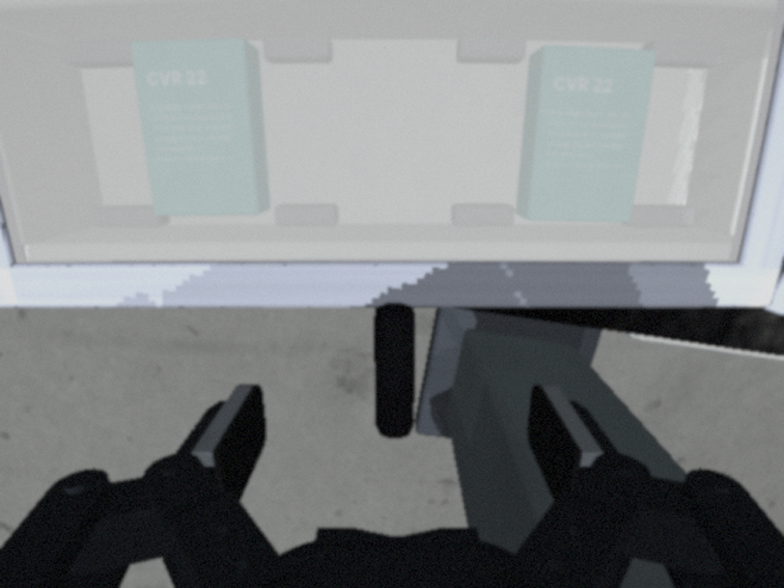

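Emit:
{"name": "apply_moves", "arguments": {
  "moves": [
    [0,[5,0,6],[0,0,0]],
    [1,[0,0,0],[0,0,0]],
    [1,[0,0,0],[0,0,0]],
    [1,[0,0,0],[0,0,0]],
    [1,[0,0,0],[0,0,0]],
    [1,[0,0,0],[0,0,0]],
    [1,[0,0,0],[0,0,0]]
  ],
  "newtons": 40
}}

```text
clock: 5.65
tcp_pos: [0.3666, 0.3084, 0.0637]
eef_rot: [[0.988, 0.155, 0.005], [0.155, -0.988, 0.0], [0.005, 0.001, -1.0]]
force: [-0.6, -5.2, 4.7]
gripper_width: 0.0114
gripper_force: 42.0
```

```bash
python3 - <<'E'
from h import *
P=lambda l,z: onplane('wrist',np.array(l)/1.4,z)
s=ctrl.observe(); print(s['tcp_pos'],s['eef_rot'],s['clock'],s['force'],s['gripper_width'],s['gripper_force'])
C=None
E
```

```text
[0.3666 0.3084 0.0637] [[ 0.9879  0.1549  0.0055]
 [ 0.1549 -0.9879  0.0001]
 [ 0.0054  0.0007 -1.    ]] 5.65 [-0.629  -5.2291  4.6571] 0.011356545013920638 42.04297721385956
```

Emit:
{"name": "apply_moves", "arguments": {
  "moves": [
    [1,[1,0,-19],[0,0,0]],
    [1,[3,0,-19],[0,0,0]],
    [1,[5.5,0,-18],[0,0,0]],
    [1,[7.5,0,-17.5],[0,0,0]],
    [1,[9.5,0,-16.5],[0,0,0]],
    [1,[11.5,0,-15],[0,0,0]],
    [1,[0,0,0],[0,0,0]]
  ]
}}

```text
clock: 6.35
tcp_pos: [0.4047, 0.3143, 0.1699]
eef_rot: [[0.988, 0.154, 0.006], [0.154, -0.988, 0.001], [0.006, 0.0, -1.0]]
force: [-2.4, -4.1, 1.5]
gripper_width: 0.0113
gripper_force: 41.6
```

```bash
cat >> h.py <<'E'
BO=np.array([.440,.3196]); BY=8.9
def bay(p):
    c,s=np.cos(np.radians(BY)),np.sin(np.radians(BY)); d=np.array(p[:2])-BO; return np.array([d[0]*c+d[1]*s,-d[0]*s+d[1]*c,p[2]])*1000
def b2w(b):
    c,s=np.cos(np.radians(BY)),np.sin(np.radians(BY)); x,y,z=np.array(b)/1000.; return np.array([BO[0]+c*x-s*y,BO[1]+s*x+c*y,z])
def fl():
    s=ctrl.observe(); b=bay(s['tcp_pos']); g=b+[0,0,19]; d=g-[85,0,78]; print('bay',b,'ang',np.arctan2(d[2],-d[0]),'r',np.hypot(d[0],d[2]),'F',s['force'],'w',s['gripper_width'],s['gripper_force'],s['clock'])
E
python3 -c "
from h import *
fl()"
```

```text
bay [-35.7091   0.2056 169.9016] ang 0.7430788729852378 r 163.92023700738216 F [-2.4285 -4.0653  1.52  ] w 0.011321405840939273 41.58552825450897 6.35
```

Emit:
{"name": "apply_moves", "arguments": {
  "moves": [
    [1,[13,0,-14],[0,0,0]],
    [1,[15,0,-12],[0,0,0]],
    [1,[16,0,-10],[0,0,0]],
    [1,[17.5,0,-8],[0,0,0]],
    [1,[18,0,-6],[0,0,0]],
    [1,[19,0,-4],[0,0,0]],
    [1,[0,0,0],[0,0,0]]
  ]
}}

```text
clock: 7.05
tcp_pos: [0.5019, 0.3296, 0.2236]
eef_rot: [[0.988, 0.154, 0.005], [0.154, -0.988, 0.001], [0.005, 0.0, -1.0]]
force: [-0.0, -4.3, 7.0]
gripper_width: 0.0112
gripper_force: 41.7
```

```bash
python3 -c "
from h import *
fl()"
```

```text
bay [ 62.6805   0.2566 223.5565] ang 1.4359848307425616 r 166.06327338020168 F [-0.0036 -4.2823  6.9597] w 0.01119240924149152 41.72253727912903 7.05
```

Emit:
{"name": "apply_moves", "arguments": {
  "moves": [
    [1,[19,0,-1],[0,0,0]],
    [1,[19,0,1.5],[0,0,0]],
    [1,[18,0,4],[0,0,0]],
    [1,[15,0,5],[0,0,0]],
    [1,[0,0,0],[0,0,0]],
    [1,[0,0,0],[0,0,0]]
  ]
}}

```text
clock: 7.65
tcp_pos: [0.5723, 0.3406, 0.2167]
eef_rot: [[0.988, 0.154, 0.011], [0.154, -0.988, 0.002], [0.011, -0.001, -1.0]]
force: [6.5, -4.1, 17.3]
gripper_width: 0.0112
gripper_force: 49.7
```

```bash
python3 -c "
from h import *
fl()"
```

```text
bay [133.9589   0.274  216.6971] ang 1.8718229589917215 r 165.12218129511362 F [ 6.4568 -4.0531 17.33  ] w 0.011194816708744025 49.683664441108704 7.65
```

Emit:
{"name": "apply_moves", "arguments": {
  "moves": [
    [0,[0,0,0],[0,0,0]],
    [0,[0,0,0],[0,0,0]],
    [0,[0,0,0],[0,0,0]],
    [0,[0,0,0],[0,0,0]],
    [0,[0,0,-45],[0,0,0]],
    [0,[-10,0,-45],[0,0,0]],
    [0,[-20,0,0],[0,0,0]]
  ]
}}

```text
clock: 8.35
tcp_pos: [0.5416, 0.3364, 0.3101]
eef_rot: [[0.988, 0.154, 0.012], [0.154, -0.988, 0.005], [0.012, -0.003, -1.0]]
force: [-0.5, 0.7, 0.3]
gripper_width: 0.0855
gripper_force: 0.0
```

```bash
python3 - <<'E'
from h import *
fl(); a=save('scene','s1.png'); b=save('top','t1.png'); 
cv2.imwrite('pics/s1c.png',np.hstack([cv2.resize(a[140:310,150:350],(400,340)),cv2.resize(b[130:300,130:330],(400,340))])[:,:,::-1])
plan([(b2w([67,-137,250]),BY-90),(b2w([67,-137,108]),BY-90)],40)
E
```

```text
bay [103.0147   0.9032 310.0593] ang 1.642428392790532 r 251.70483365275695 F [-0.5384  0.6587  0.2858] w 0.08554248708549383 0.0 8.35
([-3.1, 12.5, 5.0], [-0.04, -0.03, 8.19])
([-1.3, 12.9, 5.0], [-0.04, -0.03, 8.19])
([0.5, 12.9, 5.0], [-0.04, -0.03, 8.19])
([2.4, 12.7, 5.0], [-0.04, -0.03, 8.19])
([4.2, 12.2, 5.1], [-0.04, -0.03, 8.19])
([5.9, 11.5, 5.1], [-0.04, -0.03, 8.19])
([7.4, 10.6, 5.1], [-0.04, -0.03, 8.19])
([8.9, 9.4, 5.1], [-0.04, -0.03, 8.19])
([10.1, 8.0, 5.1], [-0.04, -0.03, 8.19])
([11.2, 6.5, 5.1], [-0.04, -0.03, 8.19])
([12.0, 4.8, 5.1], [-0.04, -0.03, 8.19])
4 x ([0.0, 0.0, 35.5], [0.0, 0.0, 0.0])
```

View pics/s1c.png

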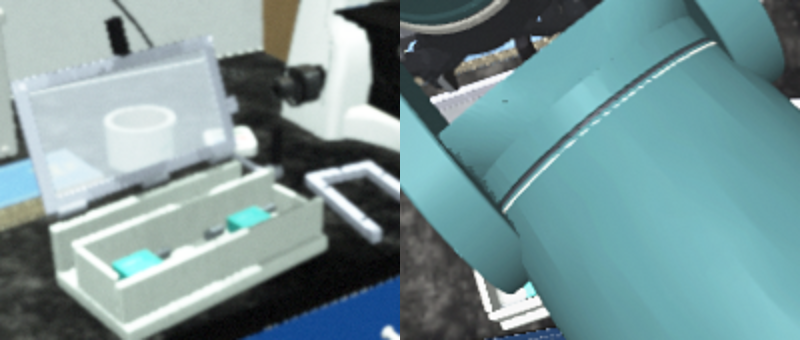

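Emit:
{"name": "apply_moves", "arguments": {
  "moves": [
    [1,[-2,12.5,5],[0,0,8.2]],
    [1,[-1,13,5],[0,0,8.2]],
    [1,[0.5,13,5],[0,0,8.2]],
    [1,[2.5,13,5],[0,0,8.2]],
    [1,[4,12,5],[0,0,8.2]],
    [1,[6,11.5,5],[0,0,8.2]],
    [1,[7.5,10.5,5],[0,0,8.2]],
    [1,[9,9.5,5],[0,0,8.2]]
  ]
}}

```text
clock: 9.25
tcp_pos: [0.5332, 0.2322, 0.2623]
eef_rot: [[0.544, -0.839, 0.004], [-0.839, -0.544, 0.0], [0.002, -0.003, -1.0]]
force: [-0.1, -0.2, 0.3]
gripper_width: -0.0004
gripper_force: 0.0
```

Emit:
{"name": "apply_moves", "arguments": {
  "moves": [
    [1,[10,8,5],[0,0,8.2]],
    [1,[11,6.5,5],[0,0,8.2]],
    [1,[12,4,5],[0,0,8.2]],
    [1,[0,0,20],[0,0,0]],
    [1,[0,0,0],[0,0,0]]
  ]
}}

```text
clock: 9.75
tcp_pos: [0.5493, 0.1083, 0.2214]
eef_rot: [[0.286, -0.958, -0.01], [-0.956, -0.286, 0.061], [-0.061, -0.008, -0.998]]
force: [-0.7, -0.5, 0.1]
gripper_width: -0.0002
gripper_force: 0.0
```

```bash
python3 - <<'E'
from h import *
fl(); s=ctrl.observe(); print(s['joint_pos'],s['eef_rot']); a=save('wrist','w4.png')
cv2.imwrite('pics/w4b.png',cv2.resize(a,(784,588),interpolation=cv2.INTER_CUBIC)[:,:,::-1])
E
```

```text
bay [  75.2529 -225.6402  221.4173] ang 1.5108555583944063 r 162.70955642520914 F [-0.7149 -0.4556  0.0524] w -0.00020179192430722355 0.0 9.75
[  6.7149  -7.644   97.7594   3.5328  90.0495 170.0803] [[ 0.2859 -0.9582 -0.0101]
 [-0.9563 -0.286   0.0609]
 [-0.0612 -0.0078 -0.9981]]
```

View pics/w4b.png

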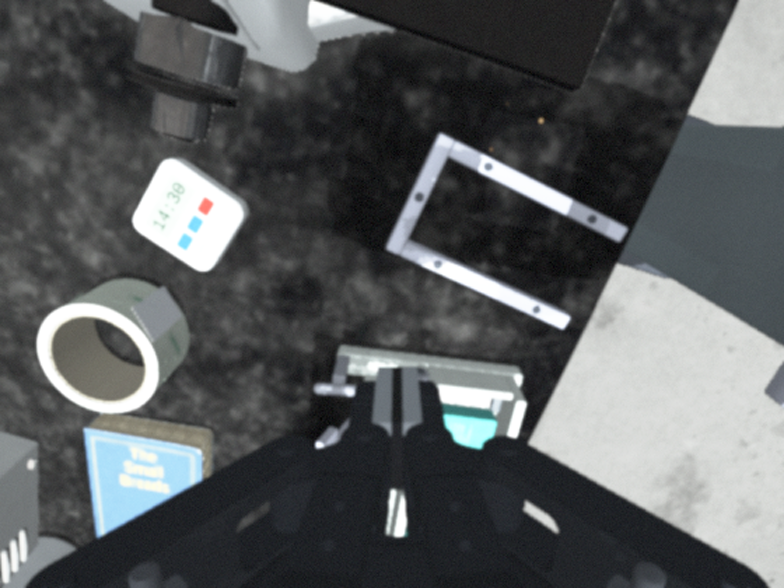

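```bash
python3 - <<'E'
from h import *
plan([(b2w([20,-137,250]),57.9),(b2w([30,-137,250]),BY+180)],40)
E
```

```text
([-6.0, 2.7, -1.3], [-0.27, 0.08, -8.19])
([-6.3, 1.8, -1.3], [-0.27, 0.08, -8.19])
([-6.5, 0.9, -1.3], [-0.27, 0.08, -8.19])
([-6.6, -0.0, -1.4], [-0.27, 0.08, -8.19])
([-6.5, -1.0, -1.4], [-0.27, 0.08, -8.19])
([-6.3, -1.9, -1.4], [-0.27, 0.08, -8.19])
([-6.0, -2.7, -1.4], [-0.27, 0.08, -8.19])
([-5.5, -3.6, -1.4], [-0.27, 0.08, -8.19])
([-4.9, -4.3, -1.4], [-0.27, 0.08, -8.19])
([-4.3, -5.0, -1.5], [-0.27, 0.08, -8.19])
([-3.5, -5.5, -1.5], [-0.27, 0.08, -8.19])
([-2.7, -5.9, -1.5], [-0.27, 0.08, -8.19])
([-1.8, -6.3, -1.6], [-0.27, 0.08, -8.19])
([-0.9, -6.5, -1.6], [-0.27, 0.08, -8.19])
([0.0, -6.5, -1.6], [-0.27, 0.08, -8.19])
([0.9, -6.4, -1.7], [-0.27, 0.08, -8.19])
([0.4, 0.5, 0.0], [-0.0, -0.0, -8.19])
([0.3, 0.5, 0.0], [-0.0, -0.0, -8.19])
([0.3, 0.6, 0.0], [-0.0, -0.0, -8.19])
([0.2, 0.6, 0.0], [-0.0, -0.0, -8.19])
([0.1, 0.6, 0.0], [-0.0, -0.0, -8.19])
([0.0, 0.6, 0.0], [-0.0, -0.0, -8.19])
([-0.1, 0.6, 0.0], [-0.0, -0.0, -8.19])
([-0.2, 0.6, 0.0], [-0.0, -0.0, -8.19])
([-0.3, 0.6, 0.0], [-0.0, -0.0, -8.19])
([-0.3, 0.5, 0.0], [-0.0, -0.0, -8.19])
([-0.4, 0.5, 0.0], [-0.0, -0.0, -8.19])
([-0.5, 0.4, 0.0], [-0.0, -0.0, -8.19])
([-0.5, 0.3, 0.0], [-0.0, -0.0, -8.19])
([-0.6, 0.3, 0.0], [-0.0, -0.0, -8.19])
([-0.6, 0.2, 0.0], [-0.0, -0.0, -8.19])
([-0.6, 0.1, 0.0], [-0.0, -0.0, -8.19])
```

Emit:
{"name": "apply_moves", "arguments": {
  "moves": [
    [1,[-6,2.5,-1.5],[-0.3,0.1,-8.2]],
    [1,[-6,2,-1.5],[-0.3,0.1,-8.2]],
    [1,[-6.5,1,-1.5],[-0.3,0.1,-8.2]],
    [1,[-6.5,0,-1.5],[-0.3,0.1,-8.2]],
    [1,[-6.5,-1,-1.5],[-0.3,0.1,-8.2]],
    [1,[-6.5,-2,-1.5],[-0.3,0.1,-8.2]],
    [1,[-6,-2.5,-1.5],[-0.3,0.1,-8.2]],
    [1,[-5.5,-3.5,-1.5],[-0.3,0.1,-8.2]]
  ]
}}

```text
clock: 10.6
tcp_pos: [0.5152, 0.1496, 0.2399]
eef_rot: [[0.992, -0.124, -0.021], [-0.124, -0.992, 0.022], [-0.024, -0.02, -1.0]]
force: [-0.2, 0.1, -1.0]
gripper_width: 0.0001
gripper_force: 0.0
```

Emit:
{"name": "apply_moves", "arguments": {
  "moves": [
    [1,[-5,-4,-1.5],[-0.3,0.1,-8.2]],
    [1,[-4,-5,-1.5],[-0.3,0.1,-8.2]],
    [1,[-3.5,-5.5,-1.5],[-0.3,0.1,-8.2]],
    [1,[-2.5,-6,-1.5],[-0.3,0.1,-8.2]],
    [1,[-2,-6,-1.5],[-0.2,0.1,-8.2]],
    [1,[-1,-6.5,-1.5],[-0.2,0.1,-8.2]],
    [1,[0,-6.5,-1.5],[-0.2,0,-8.2]],
    [1,[1,-6.5,-1.5],[-0.2,0,-8.2]]
  ]
}}

```text
clock: 11.4
tcp_pos: [0.4808, 0.1882, 0.2526]
eef_rot: [[0.523, 0.853, 0.001], [0.853, -0.523, -0.005], [-0.004, 0.004, -1.0]]
force: [-0.8, -0.6, -0.7]
gripper_width: 0.0001
gripper_force: 0.0
```

Emit:
{"name": "apply_moves", "arguments": {
  "moves": [
    [1,[0,0,0],[0,0,-8.2]],
    [1,[0,0,0],[0,0,-8.2]],
    [1,[0,0,0],[0,0,-8.2]],
    [1,[0,0,0],[0,0,-8.2]],
    [1,[0,0,0],[0,0,-8.2]],
    [1,[0,0,0],[0,0,-8.2]],
    [1,[0,0,0],[0,0,-8.2]],
    [1,[0,0,0],[0,0,-8.2]]
  ]
}}

```text
clock: 12.2
tcp_pos: [0.481, 0.188, 0.2525]
eef_rot: [[-0.561, 0.828, 0.001], [0.828, 0.561, -0.005], [-0.005, -0.002, -1.0]]
force: [-0.3, -0.5, -0.0]
gripper_width: 0.0002
gripper_force: 0.0
```

Emit:
{"name": "apply_moves", "arguments": {
  "moves": [
    [1,[0,0,0],[0,0,-8.2]],
    [1,[0,0,0],[0,0,-8.2]],
    [1,[0,0,0],[0,0,-8.2]],
    [1,[0,0,0],[0,0,-8.2]],
    [1,[0,0,0],[0,0,-8.2]],
    [1,[0,0,0],[0,0,-8.2]],
    [1,[0,0,0],[0,0,-8.2]],
    [1,[0,0,0],[0,0,-8.2]]
  ]
}}

```text
clock: 13.0
tcp_pos: [0.481, 0.188, 0.2525]
eef_rot: [[-0.986, -0.168, 0.001], [-0.168, 0.986, -0.005], [-0.0, -0.005, -1.0]]
force: [-0.9, -0.3, 0.6]
gripper_width: -0.0002
gripper_force: 0.0
```

```bash
python3 - <<'E'
from h import *
fl(); s=ctrl.observe(); print(s['joint_pos'],s['eef_rot']); a=save('wrist','w5.png')
plan([(b2w([64,-139,200]),BY+180),(b2w([64,-139,106]),BY+180)])
E
```

```text
bay [  20.1809 -136.3528  252.524 ] ang 1.2475995082740887 r 204.09081175374754 F [-0.9194 -0.2981  0.5735] w -0.000207555622299278 0.0 13.0
[ 18.6795 -13.6027  99.993   -0.2883  93.643  -81.032 ] [[-0.9857 -0.1684  0.0011]
 [-0.1684  0.9857 -0.0049]
 [-0.0002 -0.0051 -1.    ]]
([-21.9, -1.7, 26.3], [-0.14, 0.01, 0.67])
([-21.9, -1.5, 26.3], [-0.14, 0.01, 0.67])
2 x ([0.0, 0.0, 47.0], [0.0, 0.0, 0.0])
```

View pics/w5.png

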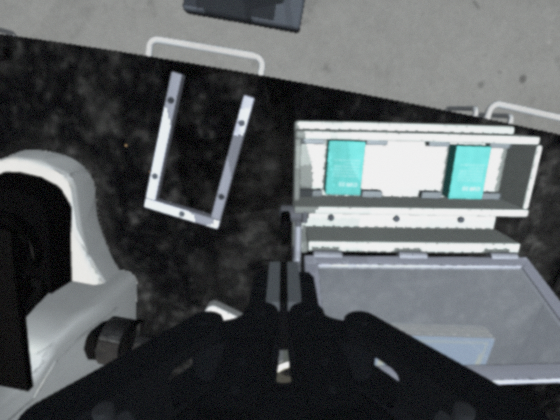

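```bash
python3 - <<'E'
from h import *
print(proj('wrist',[b2w([45,-135,114]),b2w([45,-135,70]),b2w([85,0,78]),b2w([0,70,36]),b2w([0,-70,36]),b2w([64,-139,106])]))
im=cv2.imread('pics/w5.png'); cv2.imwrite('pics/w5c.png',cv2.resize(im[120:330,180:460],(784,588),interpolation=cv2.INTER_CUBIC))
E
```

```text
[[284.5244 228.9747]
 [284.5632 214.1944]
 [410.1908 255.0754]
 [468.5923 170.813 ]
 [344.5012 167.2326]
 [279.878  244.57  ]]
```

View pics/w5c.png

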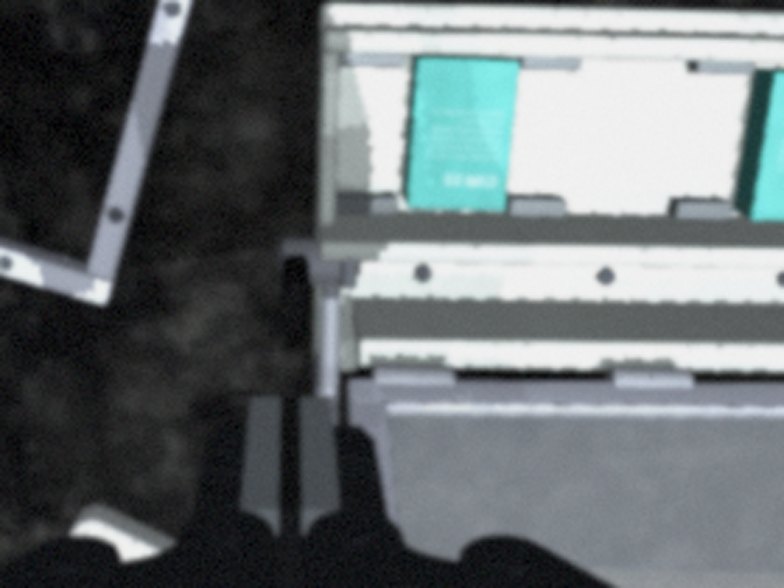

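Emit:
{"name": "apply_moves", "arguments": {
  "moves": [
    [1,[-23,-1.5,26],[-0.1,0,0.7]],
    [1,[-23,-1.5,26],[-0.1,0,0.7]],
    [1,[0,0,47],[0,0,0]],
    [1,[0,0,47],[0,0,0]],
    [1,[0,0,0],[0,0,0]],
    [1,[0,0,0],[0,0,0]]
  ]
}}

```text
clock: 13.65
tcp_pos: [0.5272, 0.1913, 0.1071]
eef_rot: [[-0.991, -0.136, -0.0], [-0.136, 0.991, -0.002], [0.0, -0.002, -1.0]]
force: [0.4, -1.0, 0.7]
gripper_width: 0.0001
gripper_force: 0.0
```

```bash
python3 - <<'E'
from h import *
fl()
a=np.linspace(0,1.26,8); r=48
x=45-r*np.sin(a)+5*np.cos(a)+11; z=58+r*np.cos(a)+5*np.sin(a); print(np.c_[x,z].round(1).tolist()); print(np.c_[-np.diff(x),-np.diff(z)].round(1).tolist())
E
```

```text
bay [  66.3067 -140.2461  107.0854] ang 1.2000239898996603 r 51.59114283523897 F [ 0.3695 -1.0175  0.6686] w 7.790506998365535e-05 0.0 13.65
[[61.0, 106.0], [52.3, 106.1], [43.8, 104.7], [35.6, 101.7], [28.1, 97.4], [21.5, 91.8], [16.0, 85.0], [11.8, 77.4]]
[[8.7, -0.1], [8.6, 1.4], [8.2, 2.9], [7.5, 4.4], [6.6, 5.6], [5.5, 6.7], [4.2, 7.6]]
```

Emit:
{"name": "apply_moves", "arguments": {
  "moves": [
    [1,[6,1,1],[0,0,0]],
    [1,[9,0,0],[0,0,0]],
    [1,[8.5,0,1.5],[0,0,0]],
    [1,[8,0,3],[0,0,0]],
    [1,[0,0,0],[0,0,0]]
  ]
}}

```text
clock: 14.15
tcp_pos: [0.4947, 0.1872, 0.1003]
eef_rot: [[-0.991, -0.136, 0.0], [-0.136, 0.991, -0.002], [0.0, -0.002, -1.0]]
force: [-0.0, 1.2, -0.2]
gripper_width: -0.0
gripper_force: 0.0
```

```bash
python3 - <<'E'
from h import *
fl(); a=save('wrist','w6.png'); print(proj('wrist',[b2w([45,-135,58])]))
b=save('scene','s2.png')
cv2.imwrite('pics/w6c.png',np.hstack([a[100:310,140:420],cv2.resize(b[130:290,180:340],(210,210))])[:,:,::-1])
E
```

```text
bay [  33.5419 -139.3102  100.2984] ang 0.6763020333396876 r 65.98098492897347 F [-0.0137  1.1845 -0.1978] w -3.582094604794422e-05 0.0 14.15
[[290.2504 261.9465]]
```

View pics/w6c.png

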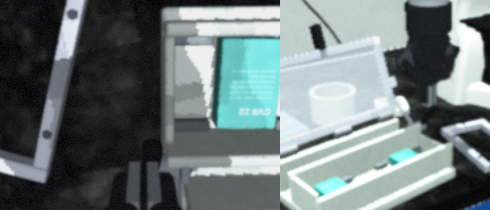

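Emit:
{"name": "apply_moves", "arguments": {
  "moves": [
    [1,[7.5,0,4],[0,0,0]],
    [1,[6.5,0,5.5],[0,0,0]],
    [1,[5.5,0,6.5],[0,0,0]],
    [1,[3,0,5],[0,0,0]],
    [1,[0,0,0],[0,0,0]]
  ]
}}

```text
clock: 14.75
tcp_pos: [0.4734, 0.1842, 0.0791]
eef_rot: [[-0.991, -0.136, 0.001], [-0.136, 0.991, -0.002], [-0.001, -0.002, -1.0]]
force: [-0.2, -0.3, 4.0]
gripper_width: -0.0001
gripper_force: 1.6
```

```bash
python3 - <<'E'
from h import *
fl(); b=save('scene','s3.png'); a=save('wrist','w7.png')
cv2.imwrite('pics/w7c.png',np.hstack([cv2.resize(b[150:270,240:360],(480,480)),cv2.resize(a[180:340,220:320],(300,480))])[:,:,::-1])
E
```

```text
bay [  12.0131 -138.9544   79.0976] ang 0.26870003638894435 r 75.70333783586528 F [-0.1781 -0.3013  3.9842] w -7.552243628969021e-05 1.5509848692454398 14.75
```

View pics/w7c.png

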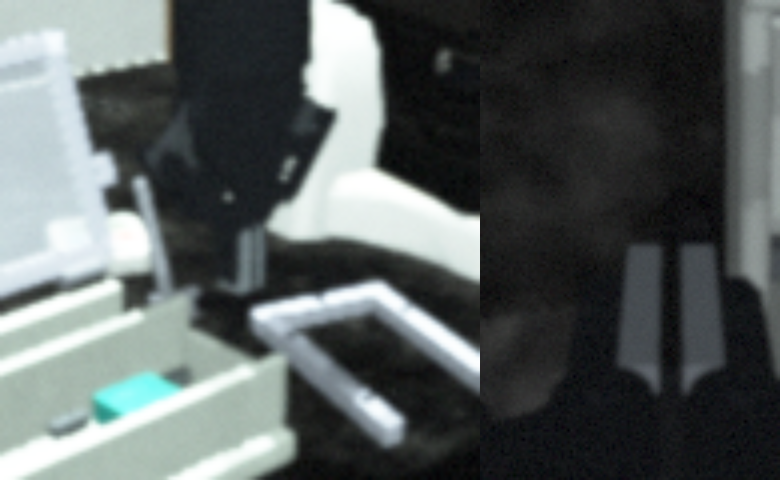

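Emit:
{"name": "apply_moves", "arguments": {
  "moves": [
    [1,[1.5,0,3],[0,0,0]],
    [1,[0,0,2],[0,0,0]],
    [1,[0,0,0],[0,0,0]],
    [1,[0,0,0],[0,0,0]]
  ]
}}

```text
clock: 15.25
tcp_pos: [0.4732, 0.1842, 0.0773]
eef_rot: [[-0.991, -0.136, 0.003], [-0.136, 0.991, -0.001], [-0.003, -0.001, -1.0]]
force: [-7.1, -4.3, 33.5]
gripper_width: -0.0002
gripper_force: 14.8
```

```bash
python3 -c "
from h import *
fl()"
```

```text
bay [  11.8576 -138.8666   77.2655] ang 0.24471960216956384 r 75.38856563111757 F [-7.0665 -4.2746 33.4597] w -0.00024288950725624188 14.787932932376862 15.25
```

Emit:
{"name": "apply_moves", "arguments": {
  "moves": [
    [1,[0,0,-30],[0,0,-1.1]],
    [1,[0,0,-45],[0,0,0]],
    [1,[0,0,-45],[0,0,0]],
    [0,[0,0,-45],[0,0,0]],
    [0,[0,0,-45],[0,0,0]],
    [0,[0,0,-38],[0,0,0]],
    [0,[-32,35,0],[0,0,0]],
    [0,[-32,35,0],[0,0,0]]
  ]
}}

```text
clock: 16.05
tcp_pos: [0.525, 0.2642, 0.3238]
eef_rot: [[-0.988, -0.154, 0.003], [-0.154, 0.988, -0.0], [-0.003, -0.001, -1.0]]
force: [1.6, -1.5, -0.7]
gripper_width: 0.0722
gripper_force: 0.0
```

Emit:
{"name": "apply_moves", "arguments": {
  "moves": [
    [0,[-32,35,0],[0,0,0]],
    [0,[-32,34,0],[0,0,0]],
    [0,[0,0,0],[0,0,0]]
  ]
}}

```text
clock: 16.35
tcp_pos: [0.5785, 0.3451, 0.3176]
eef_rot: [[-0.988, -0.157, -0.005], [-0.157, 0.988, -0.004], [0.005, -0.003, -1.0]]
force: [0.1, -0.7, 0.1]
gripper_width: 0.0854
gripper_force: 0.0
```

```bash
python3 - <<'E'
from h import *
fl(); s=ctrl.observe(); print(s['eef_rot']); a=save('wrist','w8.png'); b=save('scene','s4.png')
print(proj('wrist',[b2w([141,0,233]),b2w([144.5,0,243]),b2w([45,-130,58]),b2w([69.5,-130,126])]))
cv2.imwrite('pics/w8c.png',np.hstack([a,cv2.resize(b[150:270,240:300],(210,420))])[:,:,::-1])
plan([(b2w([141,0,214]),BY+180)])
E
```

```text
bay [140.7408   3.7962 317.5686] ang 1.7831216451901744 r 264.5085621044221 F [ 0.1358 -0.7242  0.0754] w 0.08540317948478776 0.0 16.35
[[-0.9876 -0.1572 -0.0049]
 [-0.1571  0.9876 -0.0037]
 [ 0.0054 -0.0029 -1.    ]]
[[281.6238 224.99  ]
 [281.5321 234.2466]
 [172.2877  98.0852]
 [152.5309 121.5479]]
3 x ([-0.8, -0.3, 35.3], [-0.05, -0.06, 0.03])
```

View pics/w8c.png

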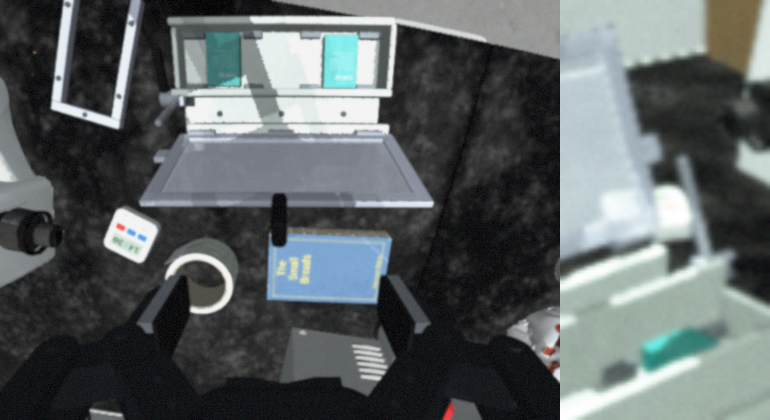

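Emit:
{"name": "apply_moves", "arguments": {
  "moves": [
    [0,[-1,-0.7,35],[0,0,0]],
    [0,[-1,-0.7,35],[0,0,0]],
    [0,[-1,-0.7,35],[0,0,0]],
    [0,[0,0,0],[0,0,0]],
    [1,[0,0,0],[0,0,0]],
    [1,[0,0,0],[0,0,0]],
    [1,[0,0,0],[0,0,0]],
    [1,[0,0,0],[0,0,0]]
  ],
  "newtons": 30
}}

```text
clock: 17.25
tcp_pos: [0.5804, 0.3399, 0.2185]
eef_rot: [[-0.988, -0.155, 0.002], [-0.155, 0.988, -0.001], [-0.002, -0.001, -1.0]]
force: [0.2, 0.8, 0.4]
gripper_width: 0.0284
gripper_force: 0.0
```

Emit:
{"name": "apply_moves", "arguments": {
  "moves": [
    [1,[0,0,0],[0,0,0]],
    [1,[0,0,0],[0,0,0]]
  ]
}}

```text
clock: 17.45
tcp_pos: [0.5801, 0.3413, 0.218]
eef_rot: [[-0.988, -0.156, 0.001], [-0.156, 0.988, 0.002], [-0.001, 0.001, -1.0]]
force: [-1.0, 13.2, 2.9]
gripper_width: 0.0115
gripper_force: 33.8
```

```bash
python3 - <<'E'
from h import *
fl()
s=ctrl.observe();b=bay(s['tcp_pos'])-[85,0,59];r=np.hypot(b[0],b[2]);a0=np.arctan2(b[2],-b[0])
a=np.linspace(a0,1.40,9); print(r,a0,np.c_[r*np.diff(np.cos(a)),-r*np.diff(np.sin(a))].round(1).tolist())
E
```

```text
bay [141.755   -0.1983 217.9799] ang 1.913689204794098 r 168.80682494992973 F [-1.0132 13.1859  2.915 ] w 0.011471429897082342 33.79929721355438 17.45
168.80682494992973 1.913689204794098 [[10.3, -3.3], [10.5, -2.6], [10.7, -2.0], [10.8, -1.3], [10.8, -0.6], [10.8, 0.1], [10.8, 0.8], [10.7, 1.5]]
```

Emit:
{"name": "apply_moves", "arguments": {
  "moves": [
    [1,[10.5,0,-3],[0,0,0]],
    [1,[10.5,0,-2.5],[0,0,0]],
    [1,[10.5,0,-2],[0,0,0]],
    [1,[11,0,-1.5],[0,0,0]],
    [1,[11,0,-0.5],[0,0,0]],
    [1,[10.5,0,0],[0,0,0]],
    [1,[10,0,1],[0,0,0]],
    [1,[0,0,0],[0,0,0]]
  ]
}}

```text
clock: 18.25
tcp_pos: [0.506, 0.3298, 0.2258]
eef_rot: [[-0.988, -0.157, 0.0], [-0.157, 0.988, 0.001], [-0.001, 0.001, -1.0]]
force: [-1.2, 13.2, -3.0]
gripper_width: 0.0115
gripper_force: 32.6
```

```bash
python3 -c "
from h import *
fl()"
```

```text
bay [ 66.7764  -0.1678 225.78  ] ang 1.4619610007505521 r 167.77262603491968 F [-1.2135 13.1947 -2.9821] w 0.011502482122712479 32.636995911598206 18.25
```

Now down to about 1.40, watching the force.

Emit:
{"name": "apply_moves", "arguments": {
  "moves": [
    [1,[6,0,0.8],[0,0,0]],
    [1,[4,0,0.7],[0,0,0]],
    [1,[0,0,0],[0,0,0]],
    [1,[0,0,0],[0,0,0]],
    [1,[0,0,0],[0,0,0]]
  ]
}}

```text
clock: 18.75
tcp_pos: [0.4969, 0.3283, 0.2244]
eef_rot: [[-0.988, -0.156, 0.0], [-0.156, 0.988, 0.002], [-0.001, 0.001, -1.0]]
force: [-1.0, 13.5, -1.3]
gripper_width: 0.0111
gripper_force: 32.9
```

```bash
python3 -c "
from h import *
fl()"
```

```text
bay [ 57.5769  -0.166  224.3786] ang 1.4064713059584861 r 167.63682899285155 F [-0.9989 13.4585 -1.3082] w 0.011124196260093243 32.87912338972092 18.75
```

Emit:
{"name": "apply_moves", "arguments": {
  "moves": [
    [1,[2,0,0.4],[0,0,0]],
    [1,[0,0,0],[0,0,0]],
    [1,[0,0,0],[0,0,0]],
    [0,[0,0,0],[0,0,0]],
    [0,[0,0,0],[0,0,0]],
    [0,[0,0,0],[0,0,0]],
    [0,[0,0,0],[0,0,0]]
  ]
}}

```text
clock: 19.45
tcp_pos: [0.4952, 0.3263, 0.2236]
eef_rot: [[-0.988, -0.155, 0.0], [-0.155, 0.988, -0.002], [0.0, -0.002, -1.0]]
force: [-0.6, 0.1, 0.4]
gripper_width: 0.0689
gripper_force: 0.0
```

Emit:
{"name": "apply_moves", "arguments": {
  "moves": [
    [0,[0,0,-40],[0,0,0]],
    [0,[0,0,-40],[0,0,0]],
    [0,[40,0,-10],[0,0,0]],
    [0,[45,0,0],[0,0,0]],
    [0,[0,0,0],[0,0,0]]
  ]
}}

```text
clock: 19.95
tcp_pos: [0.4082, 0.313, 0.3153]
eef_rot: [[-0.988, -0.156, 0.002], [-0.156, 0.988, 0.0], [-0.002, -0.0, -1.0]]
force: [0.6, 0.3, -0.4]
gripper_width: 0.0853
gripper_force: 0.0
```

```bash
python3 - <<'E'
from h import *
fl(); a=save('wrist','w9.png'); b=save('scene','s5.png')
def q(ang,r=175): return b2w([85-r*np.cos(ang),0,78+r*np.sin(ang)])
print(proj('scene',[q(1.40),q(1.45),q(1.3)]),proj('wrist',[q(1.40),b2w([0,70,36]),b2w([0,-70,36])]))
cv2.imwrite('pics/w9c.png',np.hstack([a[:, :400],cv2.resize(b[130:310,180:340],(373,420))])[:,:,::-1])
E
```

```text
bay [-32.402   -1.6324 315.2787] ang 1.1412246323253024 r 281.8900741376118 F [ 0.553   0.3386 -0.4407] w 0.08532724488640511 0.0 19.95
[[232.0196 152.3128]
 [229.3821 150.8235]
 [237.372  156.0018]] [[285.0904 337.4297]
 [337.2036 195.3433]
 [231.6576 195.2953]]
```

View pics/w9c.png

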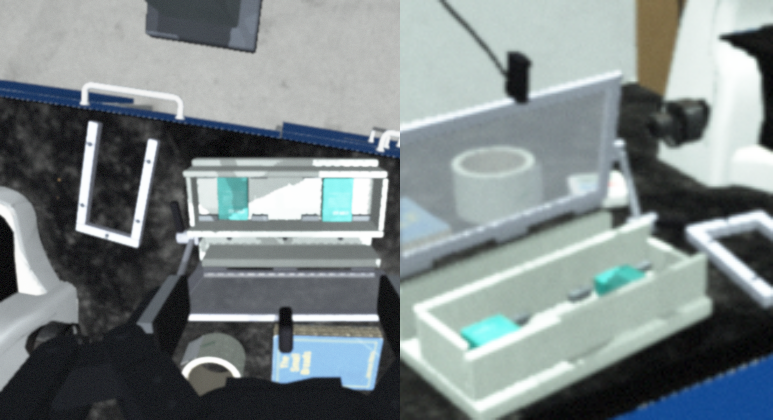

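```bash
cat >> h.py <<'E'
from scipy.optimize import minimize
def boxv(x0,x1,y0,y1,z): return np.array([(x,y,h) for x in(x0,x1) for y in(y0,y1) for h in(0,z)],float)
BARS=[boxv(0,.012,-.012,.082,.014),boxv(-.15,0,-.012,0,.014),boxv(-.15,0,.07,.082,.014)]
def fw(p,X):
    c,s=np.cos(p[2]),np.sin(p[2]); X=np.atleast_2d(X); return np.c_[p[0]+c*X[:,0]-s*X[:,1],p[1]+s*X[:,0]+c*X[:,1],X[:,2]]
def fence(names,thr=110,p0=(.531,.039,-.14)):
    data=[]
    for n in names:
        im=ctrl.get_image(n); C=cam(n); g=im.max(2); roi=np.zeros(g.shape,np.uint8)
        h=cv2.convexHull(proj(n,fw(p0,boxv(-.157,.025,-.025,.095,.014)),C).astype(np.int32)); cv2.fillConvexPoly(roi,h,1)
        data.append((n,C,(g>thr)&(roi>0)))
    def cost(q):
        p=np.array(q)/[100,100,20]; tot=0
        for n,C,m in data:
            k=4; M=np.zeros((420*k,560*k),np.uint8)
            for b in BARS: cv2.fillConvexPoly(M,cv2.convexHull(((proj(n,fw(p,b),C)+.5)*k).astype(np.int32)),255)
            a=cv2.resize(M,(560,420),interpolation=cv2.INTER_AREA)/255.; tot+=1-np.minimum(a,m).sum()/np.maximum(a,m).sum()
        return tot/len(data)
    best=minimize(cost,np.array(p0)*[100,100,20],method='Nelder-Mead',options=dict(initial_simplex=np.array(p0)*[100,100,20]+np.vstack([np.zeros(3),np.eye(3)*.6])))
    return best.x/[100,100,20],best.fun
def packs(n,z,pmin=.3):
    out=[]; C=None
    for r in ctrl.outline_of(n,'box_1_mid'):
        if r['p']<pmin: continue
        m=r['mask'].astype(np.uint8); c=max(cv2.findContours(m,0,1)[0],key=cv2.contourArea).reshape(-1,2).astype(float)
        P=onplane(n,c,z)[:,:2]; rc=cv2.minAreaRect((P*1000).astype(np.float32)); out.append((round(r['p'],2),np.array(rc[0]),np.array(rc[1]),rc[2],int(m.sum())))
    return out
E
python3 - <<'E'
from h import *
print(fence(['wrist'])); print(fence(['top']))
ctrl.get_image('wrist')
for o in packs('wrist',.036): print(o,bay([*o[1]/1000,.036]))
print(b2w([0,70,36]),b2w([0,-70,36]))
E
```

```text
(array([ 0.5347,  0.0355, -0.1376]), np.float64(0.13122319965137375))
(array([ 0.5334,  0.0362, -0.1495]), np.float64(0.5148255749833783))
(0.66, array([452.2289, 251.9213]), array([57.4442, 41.7829]), 8.745895385742188, 1301) [  1.6111 -68.7558  36.    ]
[0.4292 0.3888 0.036 ] [0.4508 0.2504 0.036 ]
```

```bash
python3 - <<'E'
from h import *
plan([(b2w([1,-69,130]),BY+180),(b2w([1,-69,45]),BY+180)])
E
```

```text
5 x ([-6.0, -13.4, 36.6], [-0.02, -0.01, -0.0])
2 x ([0.0, 0.0, 42.5], [0.0, 0.0, 0.0])
```

Emit:
{"name": "apply_moves", "arguments": {
  "moves": [
    [0.32,[-6,-13.5,36.5],[0,0,0]],
    [0.32,[-6,-13.5,36.5],[0,0,0]],
    [0.32,[-6,-13.5,36.5],[0,0,0]],
    [0.32,[-6,-13.5,36.5],[0,0,0]],
    [0.32,[-6,-13.5,36.5],[0,0,0]],
    [0.32,[0,0,0],[0,0,0]]
  ]
}}

```text
clock: 20.85
tcp_pos: [0.4505, 0.249, 0.1258]
eef_rot: [[-0.988, -0.153, -0.007], [-0.153, 0.988, -0.005], [0.008, -0.004, -1.0]]
force: [-1.2, -0.1, -0.5]
gripper_width: 0.0579
gripper_force: 0.0
```

```bash
python3 - <<'E'
from h import *
fl(); ctrl.get_image('wrist')
for o in packs('wrist',.036): print(o,bay([*o[1]/1000,.036]))
E
```

```text
bay [ -0.579  -71.3979 125.8389] ang 0.6630600842724206 r 108.58728863893681 F [-1.1995 -0.1427 -0.4968] w 0.05786464116644385 0.0 20.85
(0.59, array([456.8546, 254.1861]), array([59.5005, 40.604 ]), 7.860518455505371, 3803) [  6.5315 -67.2339  36.    ]
(0.3, array([494.9179, 180.3352]), array([40.2622, 13.9195]), 15.66096305847168, 710) [  32.711  -146.0844   36.    ]
```

```bash
python3 - <<'E'
from h import *
for i in range(2):
    fl(); ctrl.get_image('wrist')
    for o in packs('wrist',.036)[:1]: print(o,bay([*o[1]/1000,.036]))
E
```

```text
bay [  0.9054 -69.5365 131.3488] ang 0.710458743830197 r 110.93357005428595 F [ 0.5592 -0.1097  1.4267] w 0.05812262175140423 0.0 20.95
(0.84, array([454.7288, 252.6104]), array([58.1459, 40.7417]), 8.872060775756836, 3736) [  4.1874 -68.4618  36.    ]
bay [  1.4079 -68.8155 133.0804] ang 0.7251455617501227 r 111.69396226671378 F [-0.2459  0.4537  0.0609] w 0.05796427111941679 0.0 21.05
(0.66, array([431.9868, 386.3374]), array([60.4345, 48.9779]), 8.517155647277832, 4298) [ 2.4082 67.1736 36.    ]
```

Emit:
{"name": "apply_moves", "arguments": {
  "moves": [
    [0.32,[-2,0,35],[0,0,0]],
    [0.32,[0,0,35],[0,0,0]],
    [0.32,[0,0,30],[0,0,0]],
    [0.32,[0,0,11],[0,0,0]],
    [0.32,[0,0,0],[0,0,0]],
    [0.32,[0,0,0],[0,0,0]],
    [0.32,[0,0,0],[0,0,0]]
  ],
  "newtons": 40
}}

```text
clock: 21.85
tcp_pos: [0.4539, 0.2518, 0.0216]
eef_rot: [[-0.988, -0.155, 0.002], [-0.155, 0.988, -0.001], [-0.002, -0.001, -1.0]]
force: [0.1, 3.2, 1.1]
gripper_width: 0.0581
gripper_force: 0.0
```

```bash
python3 -c "
from h import *
fl()"
```

```text
bay [  3.2378 -69.1195  21.5524] ang -0.42949188404730415 r 89.92989647889432 F [0.0871 3.161  1.0888] w 0.05805565050074055 0.0 21.85
```

Emit:
{"name": "apply_moves", "arguments": {
  "moves": [
    [0.8,[0,0,0],[0,0,0]],
    [0.8,[0,0,0],[0,0,0]],
    [0.8,[0,0,0],[0,0,0]],
    [0.8,[0,0,0],[0,0,0]],
    [0.8,[0,0,-20],[0,0,0]],
    [0.8,[0,0,-35],[0,0,0]],
    [0.8,[0,0,-45],[0,0,0]],
    [0.8,[0,0,0],[0,0,0]]
  ],
  "newtons": 50
}}

```text
clock: 22.65
tcp_pos: [0.4554, 0.2523, 0.1267]
eef_rot: [[-0.988, -0.155, 0.008], [-0.155, 0.988, 0.002], [-0.008, 0.001, -1.0]]
force: [0.1, 0.9, -0.9]
gripper_width: 0.039
gripper_force: 50.5
```

Emit:
{"name": "apply_moves", "arguments": {
  "moves": [
    [0.8,[0,0,0],[0,0,0]],
    [0.8,[0,0,0],[0,0,0]]
  ]
}}

```text
clock: 22.85
tcp_pos: [0.453, 0.2511, 0.1192]
eef_rot: [[-0.988, -0.155, -0.001], [-0.155, 0.988, -0.002], [0.001, -0.002, -1.0]]
force: [0.0, -0.2, -1.3]
gripper_width: 0.0385
gripper_force: 50.4
```

```bash
python3 - <<'E'
from h import *
fl(); ctrl.get_image('wrist'); s=ctrl.observe()
z=s['tcp_pos'][2]-.0215+.036
for o in packs('wrist',z): print(o,bay([*o[1]/1000,z]),(s['eef_rot'].T@(np.array([*o[1]/1000,z])-s['tcp_pos'])*1000))
E
```

```text
bay [  2.199  -69.6869 119.2496] ang 0.6290380951072014 r 102.40127379268499 F [ 0.0117 -0.1682 -1.3084] w 0.03846044950064268 50.442901253700256 22.85
(0.8, array([448.6864, 250.8465]), array([65.6361, 39.9979]), 8.100913047790527, 11484) [ -2.055  -69.2696 133.4305] [  4.1533   0.3814 -14.4931]
(0.33, array([446.8211, 207.7923]), array([36.8604, 10.7474]), 15.947026252746582, 1340) [ -10.5588 -111.5168  133.4305] [ 12.6712 -41.8628 -14.3819]
```

```bash
cat >> h.py <<'E'
F=np.array([.5347,.0355,-.1376]); FY=82.1
def f2w(x,y,z): return fw(F,[[x/1000,y/1000,z/1000]])[0]
def w2f(P):
    c,s=np.cos(F[2]),np.sin(F[2]); d=np.array(P[:2])-F[:2]; return np.array([c*d[0]+s*d[1],-s*d[0]+c*d[1],P[2]])*1000
E
python3 - <<'E'
from h import *
plan([(b2w([0,-70,170]),BY+180),(f2w(-50,33.6,150),FY),(f2w(-50,33.6,70),FY)])
E
```

```text
2 x ([1.1, -0.2, -25.5], [-0.07, -0.06, 0.01])
([-0.9, -13.7, 1.5], [0.0, 0.0, 8.22])
([-2.8, -13.5, 1.5], [0.0, 0.0, 8.22])
([-4.7, -12.9, 1.5], [0.0, 0.0, 8.22])
([-6.5, -12.1, 1.5], [0.0, 0.0, 8.22])
([-8.2, -11.1, 1.5], [0.0, 0.0, 8.22])
([-9.7, -9.8, 1.5], [0.0, 0.0, 8.22])
([-11.0, -8.3, 1.5], [0.0, 0.0, 8.22])
([-12.1, -6.6, 1.5], [0.0, 0.0, 8.22])
([-12.9, -4.9, 1.5], [0.0, 0.0, 8.22])
([-13.5, -3.0, 1.5], [0.0, 0.0, 8.22])
([-13.7, -1.0, 1.5], [0.0, 0.0, 8.22])
([-13.7, 1.0, 1.5], [0.0, 0.0, 8.22])
([-13.5, 2.9, 1.5], [0.0, 0.0, 8.22])
2 x ([0.0, 0.0, 40.0], [0.0, 0.0, 0.0])
```

Emit:
{"name": "apply_moves", "arguments": {
  "moves": [
    [0.8,[1,0,-25],[0,0,0]],
    [0.8,[1,0,-26],[0,0,0]],
    [0.8,[-1,-13.5,1.5],[0,0,8.2]],
    [0.8,[-3,-13.5,1.5],[0,0,8.2]],
    [0.8,[-4.5,-13,1.5],[0,0,8.2]],
    [0.8,[-6.5,-12,1.5],[0,0,8.2]],
    [0.8,[-8,-11,1.5],[0,0,8.2]],
    [0.8,[-9.5,-10,1.5],[0,0,8.2]]
  ]
}}

```text
clock: 23.75
tcp_pos: [0.4688, 0.1702, 0.1612]
eef_rot: [[-0.759, 0.651, -0.001], [0.651, 0.759, -0.002], [-0.0, -0.003, -1.0]]
force: [1.2, -0.5, -0.5]
gripper_width: 0.0387
gripper_force: 50.4
```

Emit:
{"name": "apply_moves", "arguments": {
  "moves": [
    [0.8,[-11,-8.5,1.5],[0,0,8.2]],
    [0.8,[-12,-6.5,1.5],[0,0,8.2]],
    [0.8,[-13,-5,1.5],[0,0,8.2]],
    [0.8,[-13.5,-3,1.5],[0,0,8.2]],
    [0.8,[-13.5,-1,1.5],[0,0,8.2]],
    [0.8,[-13.5,1,1.5],[0,0,8.2]],
    [0.8,[-13.5,3,1.5],[0,0,8.3]],
    [0.8,[0,0,0],[0,0,0]]
  ]
}}

```text
clock: 24.55
tcp_pos: [0.4899, 0.0759, 0.1508]
eef_rot: [[0.14, 0.99, -0.002], [0.99, -0.14, -0.002], [-0.002, -0.001, -1.0]]
force: [-0.9, 0.9, -0.6]
gripper_width: 0.0385
gripper_force: 50.4
```

Emit:
{"name": "apply_moves", "arguments": {
  "moves": [
    [0.8,[0,0,0],[0,0,0]],
    [0.8,[0,0,0],[0,0,0]]
  ]
}}

```text
clock: 24.75
tcp_pos: [0.4899, 0.0775, 0.1517]
eef_rot: [[0.132, 0.991, -0.0], [0.991, -0.132, -0.002], [-0.002, -0.0, -1.0]]
force: [0.3, 0.5, -0.4]
gripper_width: 0.0389
gripper_force: 50.4
```

```bash
cat >> h.py <<'E'
def st():
    s=ctrl.observe(); print('fence',w2f(s['tcp_pos']),'yaw',np.degrees(np.arctan2(s['eef_rot'][1,0],s['eef_rot'][0,0])),'F',s['force'],'w',s['gripper_width'],s['gripper_force'],s['clock'],'j6',s['joint_pos'][5]); return s
E
python3 - <<'E'
from h import *
s=st(); print(fence(['wrist'])); s=st(); ctrl.get_image('wrist')
z=s['tcp_pos'][2]-.0215+.036
for o in packs('wrist',z): print(o,w2f([*o[1]/1000,z]),(s['eef_rot'].T@(np.array([*o[1]/1000,z])-s['tcp_pos'])*1000))
E
```

```text
fence [-50.134   35.4209 151.6855] yaw 82.41569479642206 F [ 0.2506  0.5065 -0.4116] w 0.03885862959287991 50.384915471076965 24.75 j6 13.681907654024194
(array([ 0.5327,  0.0364, -0.1466]), np.float64(0.21510620243480638))
fence [-50.1164  35.4841 151.8194] yaw 82.39350855826335 F [ 0.9389  0.3273 -0.053 ] w 0.03855717521169969 50.38454532623291 24.8 j6 13.711277984681832
(0.75, array([489.2107,  80.1878]), array([65.826 , 40.4235]), 81.6106185913086, 11511) [-51.189   38.0258 166.3194] [  2.5241  -1.0598 -14.504 ]
```

Emit:
{"name": "apply_moves", "arguments": {
  "moves": [
    [0.8,[0,0,40],[0,0,0.6]],
    [0.8,[0,0,40],[0,0,0]],
    [0.8,[0,0,35],[0,0,0]],
    [0.8,[0,0,20],[0,0,0]],
    [0.8,[0,0,11],[0,0,0]],
    [0.8,[0,0,0],[0,0,0]],
    [0.8,[0,0,0],[0,0,0]],
    [0.8,[0,0,0],[0,0,0]]
  ]
}}

```text
clock: 25.7
tcp_pos: [0.4907, 0.0769, 0.0071]
eef_rot: [[0.145, 0.989, 0.002], [0.989, -0.145, -0.001], [-0.001, 0.002, -1.0]]
force: [0.7, -1.0, -1.1]
gripper_width: 0.0389
gripper_force: 50.6
```

```bash
sed -i 's/^F=np.array.*/F=np.array([.533,.036,-.143]); FY=81.8/' h.py; python3 - <<'E'
from h import *
s=st(); ctrl.get_image('wrist')
z=.018
for o in packs('wrist',z): print(o,w2f([*o[1]/1000,z]),(s['eef_rot'].T@(np.array([*o[1]/1000,z])-s['tcp_pos'])*1000))
E
```

```text
fence [-47.7163  34.4705   7.0975] yaw 81.63714825657057 F [ 0.7476 -0.9768 -1.0672] w 0.03893644966483646 50.587148666381836 25.7 j6 14.418334346542354
(0.75, array([489.4659,  77.7503]), array([67.3284, 41.4546]), 80.93292236328125, 11446) [-49.0397  35.12    18.    ] [  0.6325  -1.3053 -10.9057]
(0.56, array([441.7223, 192.6012]), array([20.5449, 85.4438]), 79.60002136230469, 7972) [-112.6638  141.9945   18.    ] [107.3182 -65.245  -11.1507]
```

Emit:
{"name": "apply_moves", "arguments": {
  "moves": [
    [0.8,[0,0,3],[0,0,0]],
    [0.8,[0,0,0],[0,0,0]],
    [0.8,[0,0,0],[0,0,0]],
    [0.38,[0,0,0],[0,0,0]],
    [0.38,[0,0,0],[0,0,0]],
    [0.38,[0,0,0],[0,0,0]],
    [0.38,[0,0,0],[0,0,0]]
  ]
}}

```text
clock: 26.5
tcp_pos: [0.49, 0.0767, 0.0028]
eef_rot: [[0.146, 0.989, -0.0], [0.989, -0.146, -0.002], [-0.002, 0.0, -1.0]]
force: [-0.3, -0.2, 0.4]
gripper_width: 0.0526
gripper_force: 0.0
```

```bash
python3 - <<'E'
from h import *
s=st()
E
```

```text
fence [-48.3796  34.1864   2.8488] yaw 81.62032298111626 F [-0.2502 -0.2486  0.4248] w 0.052613655511828034 0.0 26.5 j6 14.427092534662789
```

Emit:
{"name": "apply_moves", "arguments": {
  "moves": [
    [0.38,[0,0,-45],[0,0,0]],
    [1,[0,0,-20],[0,0,0]],
    [1,[0,-22,0],[0,0,0]],
    [1,[0,-22,0],[0,0,0]],
    [1,[0,0,0],[0,0,0]],
    [1,[0,0,0],[0,0,0]],
    [1,[0,0,0],[0,0,0]]
  ]
}}

```text
clock: 27.2
tcp_pos: [0.447, 0.0832, 0.068]
eef_rot: [[0.146, 0.989, 0.0], [0.989, -0.146, -0.002], [-0.002, 0.001, -1.0]]
force: [-0.1, -0.6, 0.7]
gripper_width: 0.0
gripper_force: 0.0
```

```bash
python3 - <<'E'
from h import *
s=st(); print(fence(['wrist'],p0=(.533,.036,-.143))); ctrl.get_image('wrist')
z=.018
for o in packs('wrist',z): print(o,w2f([*o[1]/1000,z]))
E
```

```text
fence [-91.8047  34.4785  68.0381] yaw 81.61443512830422 F [-0.0637 -0.6011  0.7078] w 2.1315007371595598e-05 0.0 27.2 j6 15.800206008176643
(array([ 0.5331,  0.0371, -0.1426]), np.float64(0.4284653641264551))
(0.59, array([487.8612,  79.0759]), array([64.0338, 42.1367]), 80.30461120605469, 6126) [-50.8169  36.2033  18.    ]
```

Emit:
{"name": "apply_moves", "arguments": {
  "moves": [
    [1,[0,0,40],[0,0,0]],
    [1,[0,0,22],[0,0,0]],
    [1,[0,0,0],[0,0,0]],
    [1,[0,6,0],[0,0,0]],
    [1,[0,6,0],[0,0,0]],
    [1,[0,6,0],[0,0,0]],
    [1,[0,6,0],[0,0,0]],
    [1,[0,5,0],[0,0,0]]
  ]
}}

```text
clock: 28.15
tcp_pos: [0.4762, 0.079, 0.0071]
eef_rot: [[0.146, 0.989, 0.001], [0.989, -0.146, -0.001], [-0.001, 0.001, -1.0]]
force: [-7.2, 1.5, 9.9]
gripper_width: -0.0
gripper_force: 5.2
```

Emit:
{"name": "apply_moves", "arguments": {
  "moves": [
    [1,[0,4,0],[0,0,0]],
    [1,[0,3,0],[0,0,0]],
    [1,[0,0,0],[0,0,0]],
    [1,[0,0,0],[0,0,0]]
  ]
}}

```text
clock: 28.55
tcp_pos: [0.483, 0.078, 0.0069]
eef_rot: [[0.146, 0.989, 0.001], [0.989, -0.146, -0.001], [-0.001, 0.001, -1.0]]
force: [-1.6, 0.6, 3.7]
gripper_width: 0.0002
gripper_force: 1.7
```

```bash
python3 -c "
from h import *
st()"
```

```text
fence [-55.4419  34.4302   6.8765] yaw 81.61559484135068 F [-1.6285  0.618   3.7189] w 0.00015774761612565944 1.6697232518345118 28.55 j6 14.650353876013517
```

Emit:
{"name": "apply_moves", "arguments": {
  "moves": [
    [1,[0,1.5,0],[0,0,0]],
    [1,[0,1.5,0],[0,0,0]],
    [1,[0,0,0],[0,0,0]],
    [1,[0,0,0],[0,0,0]]
  ]
}}

```text
clock: 28.95
tcp_pos: [0.4858, 0.0775, 0.0067]
eef_rot: [[0.146, 0.989, 0.001], [0.989, -0.146, -0.001], [-0.001, 0.001, -1.0]]
force: [-2.8, 0.6, 6.2]
gripper_width: 0.0004
gripper_force: 2.8
```

```bash
python3 -c "
from h import *
st()"
```

```text
fence [-52.6685  34.3763   6.7427] yaw 81.61857623810974 F [-2.7974  0.5743  6.1558] w 0.00035547269194375903 2.834954783320427 28.95 j6 14.563835222278692
```

Emit:
{"name": "apply_moves", "arguments": {
  "moves": [
    [1,[0,2,0],[0,0,0]],
    [1,[0,2,0],[0,0,0]],
    [1,[0,0,0],[0,0,0]],
    [1,[0,0,0],[0,0,0]]
  ]
}}

```text
clock: 29.35
tcp_pos: [0.4874, 0.0772, 0.0064]
eef_rot: [[0.146, 0.989, -0.005], [0.989, -0.146, -0.001], [-0.002, -0.005, -1.0]]
force: [-29.0, 2.4, 24.6]
gripper_width: 0.0
gripper_force: 18.4
```

```bash
python3 -c "
from h import *
st()"
```

```text
fence [-51.0577  34.3205   6.4476] yaw 81.62591866633382 F [-28.9938   2.4474  24.6478] w 4.238538584882215e-05 18.40209324785974 29.35 j6 14.448525283244127
```

Emit:
{"name": "apply_moves", "arguments": {
  "moves": [
    [1,[0,-8,0],[0,0,0]],
    [1,[0,-8,0],[0,0,0]],
    [1,[0,0,-45],[0,0,0]],
    [0.32,[0,0,-45],[0,0,0]],
    [0.32,[0,-10,-45],[0,0,0]],
    [0.32,[0,0,-30],[0,0,0]],
    [0.32,[0,0,0],[0,0,0]],
    [0.32,[0,0,0],[0,0,0]]
  ]
}}

```text
clock: 30.15
tcp_pos: [0.4635, 0.081, 0.1712]
eef_rot: [[0.146, 0.989, 0.001], [0.989, -0.146, -0.002], [-0.001, 0.002, -1.0]]
force: [0.0, -0.9, -1.2]
gripper_width: 0.0577
gripper_force: 0.0
```

```bash
python3 - <<'E'
from h import *
s=st(); print(fence(['wrist'],p0=(.533,.036,-.143))); ctrl.get_image('wrist')
for z in(.018,.036):
  for o in packs('wrist',z): print(z,o,w2f([*o[1]/1000,z]),bay([*o[1]/1000,z]))
ctrl.get_image('top')
for o in packs('top',.018): print('top',o,w2f([*o[1]/1000,z]),bay([*o[1]/1000,z]))
plan([(b2w([-20,40,200]),BY+180),(b2w([1,69,130]),BY+180)])
E
```

```text
fence [-75.2108  34.5982 171.2485] yaw 81.61852064690176 F [ 0.0335 -0.888  -1.1527] w 0.057681361477904564 0.0 30.15 j6 15.248485810869925
(array([ 0.5318,  0.037 , -0.1443]), np.float64(0.35382136238868367))
0.018 (0.83, array([516.1784,  74.6542]), array([62.3225, 40.9851]), 81.47979736328125, 2831) [-22.1586  35.8624  18.    ] [  37.3656 -253.7822   18.    ]
0.036 (0.83, array([513.5953,  79.8144]), array([58.525 , 38.4874]), 81.4798583984375, 2831) [-25.4508  40.6018  36.    ] [  35.6119 -248.2845   36.    ]
top (0.7, array([517.1775,  87.5284]), array([36.7523, 44.4107]), 79.50391387939453, 318) [-23.0045  48.7475  36.    ] [  40.3444 -241.2176   36.    ]
top (0.37, array([482.8099, 341.5852]), array([189.0147, 319.0114]), 8.712296485900879, 10547) [-93.2277 295.3133  36.    ] [45.6958 15.0974 36.    ]
([20.4, -6.8, -2.3], [-0.01, 0.0, -8.25])
([21.1, -3.8, -2.3], [-0.01, 0.0, -8.25])
([21.5, -0.7, -2.3], [-0.01, 0.0, -8.25])
([21.4, 2.3, -2.3], [-0.01, 0.0, -8.25])
([20.8, 5.4, -2.3], [-0.01, 0.0, -8.25])
([19.8, 8.3, -2.3], [-0.01, 0.0, -8.25])
([18.4, 11.1, -2.3], [-0.01, 0.0, -8.25])
([16.6, 13.6, -2.3], [-0.01, 0.0, -8.25])
([14.5, 15.9, -2.3], [-0.01, 0.0, -8.25])
([12.1, 17.8, -2.3], [-0.01, 0.0, -8.25])
([9.4, 19.3, -2.3], [-0.01, 0.0, -8.25])
([6.5, 20.5, -2.3], [-0.01, 0.0, -8.25])
([3.5, 21.2, -2.3], [-0.01, 0.0, -8.25])
2 x ([-10.5, 14.5, 35.0], [0.0, 0.0, 0.0])
```

Emit:
{"name": "apply_moves", "arguments": {
  "moves": [
    [0.32,[20.5,-7,-2.5],[0,0,-8.25]],
    [0.32,[21,-4,-2.5],[0,0,-8.25]],
    [0.32,[21.5,-0.5,-2.5],[0,0,-8.25]],
    [0.32,[21.5,2.5,-2.5],[0,0,-8.25]],
    [0.32,[21,5.5,-2.5],[0,0,-8.25]],
    [0.32,[20,8.5,-2],[0,0,-8.25]],
    [0.32,[18.5,11,-2],[0,0,-8.25]],
    [0.32,[16.5,13.5,-2],[0,0,-8.25]]
  ]
}}

```text
clock: 31.25
tcp_pos: [0.4329, 0.2517, 0.1887]
eef_rot: [[-0.848, 0.53, -0.001], [0.53, 0.848, -0.002], [-0.001, -0.002, -1.0]]
force: [-0.1, 0.0, -0.7]
gripper_width: 0.058
gripper_force: 0.0
```

Emit:
{"name": "apply_moves", "arguments": {
  "moves": [
    [0.32,[14.5,16,-2],[0,0,-8.25]],
    [0.32,[12,18,-2],[0,0,-8.25]],
    [0.32,[9.5,19.5,-2],[0,0,-8.25]],
    [0.32,[6.5,20.5,-2],[0,0,-8.25]],
    [0.32,[3.5,21,-2],[0,0,-8.25]],
    [0.32,[-10.5,14.5,30],[0,0,0]],
    [0.32,[-10.5,14.5,30],[0,0,0]],
    [0.32,[0,0,0],[0,0,0]]
  ]
}}

```text
clock: 32.05
tcp_pos: [0.4299, 0.3888, 0.1338]
eef_rot: [[-0.988, -0.155, -0.005], [-0.155, 0.988, -0.006], [0.006, -0.005, -1.0]]
force: [-1.1, -1.0, -0.1]
gripper_width: 0.0583
gripper_force: 0.0
```

Emit:
{"name": "apply_moves", "arguments": {
  "moves": [
    [0.32,[0,0,0],[0,0,0]],
    [0.32,[0,0,0],[0,0,0]],
    [0.32,[0,0,0],[0,0,0]]
  ]
}}

```text
clock: 32.35
tcp_pos: [0.4313, 0.3886, 0.1405]
eef_rot: [[-0.988, -0.154, 0.002], [-0.154, 0.988, -0.0], [-0.002, -0.001, -1.0]]
force: [-0.0, -0.1, 0.2]
gripper_width: 0.0579
gripper_force: 0.0
```

```bash
python3 - <<'E'
from h import *
fl(); s=ctrl.observe(); print(s['eef_rot'][:,0]); ctrl.get_image('wrist')
for o in packs('wrist',.036): print(o,bay([*o[1]/1000,.036]))
plan([(b2w([2,69,21.5]),BY+180)])
E
```

```text
bay [  2.0753  69.5352 140.4708] ang 0.7765545738514307 r 116.2496818387454 F [-0.0232 -0.1312  0.2437] w 0.05792604649392363 0.0 32.35
[-0.9881 -0.1538 -0.0016]
3 x ([0.0, -0.1, 39.5], [-0.02, 0.02, -0.02])
```

```bash
python3 - <<'E'
from h import *
im=save('wrist','w10.png')
for o in packs('wrist',.036,0.02): print(o,bay([*o[1]/1000,.036]))
for q in ('box_2_mid',):
  print([(r['p'],r['location'],r['mask'].sum()) for r in ctrl.outline_of('wrist',q)])
hsv=cv2.cvtColor(im,cv2.COLOR_RGB2HSV); m=((hsv[...,0]>78)&(hsv[...,0]<98)&(hsv[...,1]>90)&(hsv[...,2]>80)).astype(np.uint8)
n,l,stt,c=cv2.connectedComponentsWithStats(m)
for i in range(1,n):
  if stt[i,4]>200:
    P=onplane('wrist',np.argwhere(l==i)[:,::-1],.036); rc=cv2.minAreaRect((P[:,:2]*1000).astype(np.float32)); print(stt[i],c[i],rc,bay([*np.array(rc[0])/1000,.036]))
print(proj('wrist',[b2w([0,70,36])]))
E
```

```text
(0.7, array([414.5088, 165.1186]), array([ 2.5082, 48.4619]), 84.36272430419922, 184) [ -49.0842 -148.6777   36.    ]
[]
[ 261  180   49   72 3334] [284.9181 214.1296] ((432.2245178222656, 390.6357421875), (59.176551818847656, 38.95371627807617), 8.832744598388672) [ 3.3081 71.3834 36.    ]
[[283.5268 212.7671]]
```

Emit:
{"name": "apply_moves", "arguments": {
  "moves": [
    [0.32,[-1,1.5,40],[0,0,0]],
    [0.32,[0,0,40],[0,0,0]],
    [0.32,[0,0,28],[0,0,0]],
    [0.32,[0,0,11],[0,0,0]],
    [0.32,[0,0,0],[0,0,0]],
    [0.32,[0,0,0],[0,0,0]],
    [0.32,[0,0,0],[0,0,0]]
  ]
}}

```text
clock: 33.3
tcp_pos: [0.4321, 0.3904, 0.0208]
eef_rot: [[-0.988, -0.154, 0.001], [-0.154, 0.988, -0.001], [-0.001, -0.001, -1.0]]
force: [-0.3, -0.3, 0.2]
gripper_width: 0.0579
gripper_force: 0.0
```

```bash
cat >> h.py <<'E'
def teal(n,z,im=None,C=None,amin=200):
    im=ctrl.get_image(n) if im is None else im; C=C or cam(n)
    hsv=cv2.cvtColor(im,cv2.COLOR_RGB2HSV); m=((hsv[...,0]>78)&(hsv[...,0]<98)&(hsv[...,1]>90)&(hsv[...,2]>80)).astype(np.uint8)
    k,l,s,c=cv2.connectedComponentsWithStats(m); out=[]
    for i in range(1,k):
        if s[i,4]>amin:
            P=onplane(n,np.argwhere(l==i)[:,::-1],z,C); rc=cv2.minAreaRect((P[:,:2]*1000).astype(np.float32)); out.append((np.array([*np.array(rc[0])/1000,z]),rc[1],rc[2],s[i,4]))
    return out
E
python3 -c "
from h import *
fl()"
```

```text
bay [ 3.1102 71.1841 20.7639] ang -0.43683594885003524 r 90.37665374463187 F [-0.3    -0.3358  0.1984] w 0.05789825291198727 0.0 33.3
```

Emit:
{"name": "apply_moves", "arguments": {
  "moves": [
    [0.8,[0,0,0],[0,0,0]],
    [0.8,[0,0,0],[0,0,0]],
    [0.8,[0,0,0],[0,0,0]],
    [0.8,[0,0,0],[0,0,0]],
    [0.8,[0,0,-20],[0,0,0]],
    [0.8,[0,0,-45],[0,0,0]],
    [0.8,[0,0,-45],[0,0,0]],
    [0.8,[0,0,-45],[0,0,0]]
  ],
  "newtons": 55
}}

```text
clock: 34.1
tcp_pos: [0.4314, 0.3902, 0.1766]
eef_rot: [[-0.988, -0.154, -0.0], [-0.154, 0.988, -0.002], [0.001, -0.002, -1.0]]
force: [0.9, 0.3, -1.1]
gripper_width: 0.0388
gripper_force: 55.7
```

Emit:
{"name": "apply_moves", "arguments": {
  "moves": [
    [0.8,[10,0,0],[0,0,0]],
    [0.8,[10,0,0],[0,0,0]],
    [0.8,[0,0,0],[0,0,0]],
    [0.8,[0,0,0],[0,0,0]]
  ]
}}

```text
clock: 34.5
tcp_pos: [0.4114, 0.3871, 0.1735]
eef_rot: [[-0.988, -0.155, -0.001], [-0.155, 0.988, -0.003], [0.002, -0.003, -1.0]]
force: [-0.2, -0.9, -1.0]
gripper_width: 0.0386
gripper_force: 55.8
```

```bash
python3 - <<'E'
from h import *
fl(); s=ctrl.observe(); z=s['tcp_pos'][2]-.021+.036
for o in teal('wrist',z): print(o,s['eef_rot'].T@(o[0]-s['tcp_pos'])*1000)
plan([(f2w(-90,34.5,150),FY)])
E
```

```text
bay [-17.7969  71.0664 173.5323] ang 0.8393442048077752 r 153.8988288632255 F [-0.1523 -0.8519 -1.0251] w 0.038635989903734416 55.75735867023468 34.5
(array([0.4102, 0.3871, 0.1885]), (65.35427856445312, 40.15983963012695), 8.909262657165527, np.int32(10664)) [  1.2373   0.1685 -14.9984]
(array([0.4107, 0.2607, 0.1885]), (2.856247901916504, 19.141687393188477), 82.82757568359375, np.int32(203)) [  20.2653 -124.7353  -14.6337]
([0.8, -23.6, 1.9], [-0.01, 0.01, 8.24])
([-2.6, -23.4, 1.9], [-0.01, 0.01, 8.24])
([-5.9, -22.8, 1.9], [-0.01, 0.01, 8.24])
([-9.1, -21.7, 1.9], [-0.01, 0.01, 8.24])
([-12.2, -20.2, 1.9], [-0.01, 0.01, 8.24])
([-14.9, -18.2, 1.9], [-0.01, 0.01, 8.24])
([-17.4, -15.9, 1.8], [-0.01, 0.01, 8.24])
([-19.5, -13.3, 1.8], [-0.01, 0.01, 8.24])
([-21.2, -10.3, 1.8], [-0.01, 0.01, 8.24])
([-22.4, -7.2, 1.8], [-0.01, 0.01, 8.24])
([-23.2, -3.9, 1.8], [-0.01, 0.01, 8.24])
([-23.6, -0.5, 1.8], [-0.01, 0.01, 8.24])
([-23.4, 2.8, 1.8], [-0.01, 0.01, 8.24])
```

Emit:
{"name": "apply_moves", "arguments": {
  "moves": [
    [0.8,[1,-23.5,1.5],[0,0,8.2]],
    [0.8,[-2.5,-23.5,1.5],[0,0,8.2]],
    [0.8,[-6,-23,1.5],[0,0,8.2]],
    [0.8,[-9,-21.5,1.5],[0,0,8.2]],
    [0.8,[-12,-20,1.5],[0,0,8.2]],
    [0.8,[-15,-18,1.5],[0,0,8.2]],
    [0.8,[-17.5,-16,1.5],[0,0,8.2]],
    [0.8,[-19.5,-13.5,1.5],[0,0,8.2]]
  ]
}}

```text
clock: 35.35
tcp_pos: [0.435, 0.1992, 0.1624]
eef_rot: [[-0.544, 0.839, -0.001], [0.839, 0.544, -0.002], [-0.001, -0.002, -1.0]]
force: [0.3, 0.8, -0.9]
gripper_width: 0.0385
gripper_force: 55.8
```

Emit:
{"name": "apply_moves", "arguments": {
  "moves": [
    [0.8,[-21,-10.5,1.5],[0,0,8.2]],
    [0.8,[-22.5,-7,1.5],[0,0,8.2]],
    [0.8,[-23,-4,1.5],[0,0,8.2]],
    [0.8,[-23.5,-0.5,1.5],[0,0,8.2]],
    [0.8,[-22.5,3,1.5],[0,0,8.3]],
    [0.8,[0,0,0],[0,0,0]],
    [0.8,[0,0,0],[0,0,0]],
    [0.8,[0,0,0],[0,0,0]]
  ]
}}

```text
clock: 36.15
tcp_pos: [0.4499, 0.0851, 0.1557]
eef_rot: [[0.134, 0.991, -0.0], [0.991, -0.134, -0.002], [-0.002, -0.0, -1.0]]
force: [-0.2, -0.1, -0.8]
gripper_width: 0.0388
gripper_force: 55.7
```

```bash
python3 - <<'E'
from h import *
s=st(); z=s['tcp_pos'][2]-.021+.036
im=ctrl.get_image('wrist'); C=cam('wrist')
for o in teal('wrist',z,im,C): print(o,s['eef_rot'].T@(o[0]-s['tcp_pos'])*1000)
for o in teal('wrist',.018,im,C): print(o,w2f(o[0]))
plan([(f2w(-90,36,150),FY)])
E
```

```text
fence [-89.2787  36.7875 155.6732] yaw 82.29951267981933 F [-0.1509 -0.1329 -0.8095] w 0.03879671505922123 55.74436604976654 36.15 j6 15.283398426320717
(array([0.4854, 0.123 , 0.1707]), (27.91156768798828, 18.332687377929688), 82.1753158569336, np.int32(2792)) [ 42.3013  30.1184 -15.0756]
(array([0.4481, 0.0833, 0.1707]), (61.06364059448242, 40.034339904785156), 82.4089126586914, np.int32(9767)) [ -2.1013  -1.5062 -14.9963]
(array([0.3017, 0.0603, 0.1707]), (28.606029510498047, 6.990595817565918), 64.4723892211914, np.int32(268)) [ -44.4492 -143.4999  -14.8915]
(array([0.5168, 0.0745, 0.018 ]), (61.22608184814453, 40.21412658691406), 82.17533111572266, np.int32(2792)) [-21.4966  35.8403  18.    ]
(array([ 0.435 , -0.0127,  0.018 ]), (133.9476776123047, 87.81828308105469), 82.40894317626953, np.int32(9767)) [-90.027  -62.1533  18.    ]
(array([ 0.1139, -0.063 ,  0.018 ]), (62.74945068359375, 15.334378242492676), 64.47238159179688, np.int32(268)) [-400.6906 -157.7222   18.    ]
([-0.9, -0.7, 5.8], [-0.0, 0.09, 0.5])
```

Emit:
{"name": "apply_moves", "arguments": {
  "moves": [
    [0.8,[1,-1,42],[0,0,0.4]],
    [0.8,[0,0,42],[0,0,0]],
    [0.8,[0,0,35],[0,0,0]],
    [0.8,[0,0,20],[0,0,0]],
    [0.8,[0,0,10],[0,0,0]],
    [0.8,[0,0,0],[0,0,0]],
    [0.8,[0,0,0],[0,0,0]],
    [0.8,[0,0,0],[0,0,0]]
  ]
}}

```text
clock: 37.0
tcp_pos: [0.4499, 0.0858, 0.0084]
eef_rot: [[0.143, 0.99, 0.002], [0.99, -0.143, -0.001], [-0.001, 0.002, -1.0]]
force: [0.4, -0.4, -1.0]
gripper_width: 0.0388
gripper_force: 55.8
```

```bash
python3 - <<'E'
from h import *
s=st()
for o in teal('wrist',.022): print(o,w2f(o[0]))
E
```

```text
fence [-89.3682  37.4572   8.3764] yaw 81.79314970085004 F [ 0.445  -0.423  -0.9816] w 0.03883019319162598 55.76549470424652 37.0 j6 15.907279017453746
(array([0.5142, 0.0794, 0.022 ]), (62.45484924316406, 42.28961181640625), 82.89727783203125, np.int32(7327)) [-24.8218  40.3187  22.    ]
(array([0.4482, 0.0856, 0.022 ]), (65.4045639038086, 40.456512451171875), 81.65782928466797, np.int32(10634)) [-90.9982  36.9817  22.    ]
```

Down 4.5 mm more, release partially, retreat, close, move behind.

Emit:
{"name": "apply_moves", "arguments": {
  "moves": [
    [0.8,[0,0,4.5],[0,0,0]],
    [0.8,[0,0,0],[0,0,0]],
    [0.8,[0,0,0],[0,0,0]],
    [0.38,[0,0,0],[0,0,0]],
    [0.38,[0,0,0],[0,0,0]],
    [0.38,[0,0,0],[0,0,0]],
    [0.38,[0,0,0],[0,0,0]],
    [0.38,[0,0,-45],[0,0,0]]
  ]
}}

```text
clock: 37.85
tcp_pos: [0.4462, 0.0852, 0.0431]
eef_rot: [[0.143, 0.99, -0.009], [0.99, -0.143, -0.003], [-0.004, -0.008, -1.0]]
force: [1.0, 0.9, 0.8]
gripper_width: 0.0532
gripper_force: 0.0
```

Emit:
{"name": "apply_moves", "arguments": {
  "moves": [
    [1,[0,0,-25],[0,0,0]],
    [1,[-1,-24,0],[0,0,0]],
    [1,[-1,-24,0],[0,0,0]],
    [1,[0,0,0],[0,0,0]],
    [1,[0,0,0],[0,0,0]],
    [1,[0,0,0],[0,0,0]],
    [1,[0,0,0],[0,0,0]]
  ]
}}

```text
clock: 38.55
tcp_pos: [0.4017, 0.0905, 0.0724]
eef_rot: [[0.143, 0.99, -0.0], [0.99, -0.143, -0.002], [-0.002, 0.0, -1.0]]
force: [-0.0, 0.2, -0.5]
gripper_width: -0.0
gripper_force: 0.0
```

```bash
python3 - <<'E'
from h import *
s=st()
for o in teal('wrist',.018): print(o,w2f(o[0]))
E
```

```text
fence [-137.6887   35.223    72.3634] yaw 81.75956282277247 F [-0.015   0.2156 -0.4793] w -2.808162795777471e-06 0.0 38.55 j6 17.470730620611846
(array([0.4477, 0.0852, 0.018 ]), (62.45515060424805, 40.862606048583984), 81.77500915527344, np.int32(5309)) [-91.4852  36.5371  18.    ]
(array([0.5163, 0.0748, 0.018 ]), (64.33100891113281, 42.87763977050781), 84.02671813964844, np.int32(4543)) [-22.0296  36.0499  18.    ]
```

Emit:
{"name": "apply_moves", "arguments": {
  "moves": [
    [1,[0.5,0,44],[0,0,0]],
    [1,[0.5,0,22],[0,0,0]],
    [1,[0,0,0],[0,0,0]],
    [1,[0,6,0],[0,0,0]],
    [1,[0,6,0],[0,0,0]],
    [1,[0,6,0],[0,0,0]],
    [1,[0,6,0],[0,0,0]],
    [1,[0,6,0],[0,0,0]]
  ]
}}

```text
clock: 39.4
tcp_pos: [0.4321, 0.0872, 0.0077]
eef_rot: [[0.143, 0.99, 0.001], [0.99, -0.143, -0.001], [-0.001, 0.001, -1.0]]
force: [-7.9, 1.2, 10.6]
gripper_width: -0.0003
gripper_force: 5.4
```

Emit:
{"name": "apply_moves", "arguments": {
  "moves": [
    [1,[0,5,0],[0,0,0]],
    [1,[0,4,0],[0,0,0]],
    [1,[0,3,0],[0,0,0]],
    [1,[0,2,0],[0,0,0]],
    [1,[0,0,0],[0,0,0]],
    [1,[0,0,0],[0,0,0]]
  ]
}}

```text
clock: 40.0
tcp_pos: [0.4459, 0.0852, 0.0076]
eef_rot: [[0.143, 0.99, 0.001], [0.99, -0.143, -0.001], [-0.001, 0.001, -1.0]]
force: [-3.8, 1.3, 6.5]
gripper_width: 0.0
gripper_force: 3.0
```

```bash
python3 -c "
from h import *
st()"
```

```text
fence [-93.2747  36.2963   7.5711] yaw 81.76472766540671 F [-3.8054  1.2778  6.525 ] w 7.442949648689209e-07 3.0402308329939842 40.0 j6 15.917331458895317
```

Emit:
{"name": "apply_moves", "arguments": {
  "moves": [
    [1,[0,2,0],[0,0,0]],
    [1,[0,2,0],[0,0,0]],
    [1,[0,1,0],[0,0,0]],
    [1,[0,0,0],[0,0,0]],
    [1,[0,0,0],[0,0,0]]
  ]
}}

```text
clock: 40.5
tcp_pos: [0.4483, 0.0847, 0.0073]
eef_rot: [[0.143, 0.99, -0.006], [0.99, -0.143, -0.001], [-0.002, -0.005, -1.0]]
force: [-32.0, 3.1, 26.0]
gripper_width: -0.0001
gripper_force: 19.9
```

```bash
python3 -c "
from h import *
st()"
```

```text
fence [-90.7735  36.1733   7.2525] yaw 81.77027881998072 F [-32.011    3.1362  25.9855] w -0.00013860722318565448 19.911786764860153 40.5 j6 15.746955368286011
```

Emit:
{"name": "apply_moves", "arguments": {
  "moves": [
    [1,[0,-8,0],[0,0,0]],
    [1,[0,-8,0],[0,0,0]],
    [1,[0,0,-45],[0,0,0]],
    [1,[0,0,-45],[0,0,0]],
    [1,[0,-10,-45],[0,0,0]],
    [1,[0,-10,-45],[0,0,0]],
    [1,[0,0,0],[0,0,0]],
    [1,[0,0,0],[0,0,0]]
  ]
}}

```text
clock: 41.3
tcp_pos: [0.4146, 0.0899, 0.1875]
eef_rot: [[0.143, 0.99, 0.003], [0.99, -0.143, -0.001], [-0.001, 0.003, -1.0]]
force: [-0.3, -0.2, -0.1]
gripper_width: -0.0001
gripper_force: 0.0
```

```bash
python3 - <<'E'
from h import *
s=st(); im=save('wrist','w11.png'); C=cam('wrist'); print(fence(['wrist'],p0=(.533,.036,-.143)))
for o in teal('wrist',.018,im,C,100): print(o,w2f(o[0]),bay(o[0]))
# split packs: corners of merged blob in fence frame
hsv=cv2.cvtColor(im,cv2.COLOR_RGB2HSV); m=((hsv[...,0]>78)&(hsv[...,0]<98)&(hsv[...,1]>90)&(hsv[...,2]>80))
P=onplane('wrist',np.argwhere(m)[:,::-1],.018,C); f=np.array([w2f(p) for p in P]); k=(np.abs(f[:,0]+40)<70)&(np.abs(f[:,1]-35)<50); f=f[k]
for lo in range(-90,10,10):
    q=f[(f[:,0]>lo)&(f[:,0]<=lo+10)]; print(lo,len(q),np.percentile(q[:,1],[2,98]) if len(q) else '')
for y in(10,20,30,40,50): q=f[abs(f[:,1]-y)<4][:,0]; print(y,np.percentile(q,[1,99]))
for o in teal('top',.036,amin=60): print('top',o,bay(o[0]),w2f(o[0]))
for o in teal('scene',.036,amin=60): print('scene',o,bay(o[0]))
b=ctrl.get_image('scene'); q=lambda a:b2w([85-175*np.cos(a),0,78+175*np.sin(a)]); print(proj('scene',[q(1.4)]),cv2.absdiff(b[130:180,200:260],cv2.imread('pics/s5.png')[130:180,200:260,::-1]).mean())
E
```

```text
fence [-124.8689   36.513   187.4894] yaw 81.77610893430838 F [-0.3291 -0.2471 -0.0912] w -7.174882776485784e-05 0.0 41.3 j6 17.083425290861285
(array([ 0.5321,  0.0374, -0.1392]), np.float64(0.4705456725238264))
(array([0.4955, 0.0776, 0.018 ]), (61.65138244628906, 79.27474212646484), 81.67711639404297, np.int32(4497)) [-43.0491  35.7903  18.    ] [  17.3767 -247.7108   18.    ]
(array([0.1139, 0.0728, 0.018 ]), (28.224824905395508, 21.242578506469727), 65.7291030883789, np.int32(279)) [-420.0918  -23.3297   18.    ] [-360.3882 -193.3957   18.    ]
(array([ 0.1082, -0.0533,  0.018 ]), (68.99636840820312, 32.68996810913086), 68.17411041259766, np.int32(569)) [-407.7708 -148.9072   18.    ] [-385.5222 -317.0476   18.    ]
-90 149 [ 7.1814 64.5729]
-80 622 [ 6.1007 64.5806]
-70 591 [ 6.0793 64.5948]
-60 569 [ 6.0575 63.6583]
-50 594 [ 6.0434 64.6257]
-40 592 [ 7.082  64.6716]
-30 520 [ 6.0063 64.7065]
-20 507 [ 5.9649 65.5597]
-10 353 [ 5.9547 64.7169]
0 0 
10 [-81.6429  -4.2907]
20 [-82.1129  -4.244 ]
30 [-81.5015  -4.3005]
40 [-81.8884  -4.1961]
50 [-82.2888  -4.2463]
top (array([ 0.
[... 606 characters left out ...]
86651611328125, np.int32(839)) [-4094.7365  7370.9027    36.    ]
scene (array([2.5461, 0.3524, 0.036 ]), (99.04138946533203, 591.4735717773438), 84.67261505126953, np.int32(207)) [2085.8155 -293.4737   36.    ]
scene (array([ 0.1395, -0.2959,  0.036 ]), (33.660186767578125, 254.47793579101562), 31.047142028808594, np.int32(285)) [-392.1165 -561.5748   36.    ]
scene (array([0.4588, 0.1085, 0.036 ]), (65.08818054199219, 111.14311981201172), 81.34432220458984, np.int32(471)) [ -14.0933 -211.4749   36.    ]
scene (array([ 0.1127, -0.1386,  0.036 ]), (135.84262084960938, 397.60302734375), 8.879942893981934, np.int32(2072)) [-394.2272 -402.0259   36.    ]
[[232.0196 152.3128]] 3.1487777777777777
```

```bash
python3 - <<'E'
from h import *
im=cv2.imread('pics/w11.png'); C=cam('wrist')
for y in (20,35,50):
    X=np.array([f2w(x,y,16) for x in range(-12,18,1)]); p=proj('wrist',X,C); v=[im[int(round(r)),int(round(c))].tolist() for c,r in p]
    print(y,[(x,*q) for x,q in zip(range(-12,18),v)])
E
```

```text
20 [(-12, 238, 241, 141), (-11, 237, 240, 138), (-10, 238, 239, 139), (-9, 236, 239, 139), (-8, 238, 239, 140), (-7, 237, 239, 136), (-6, 238, 240, 137), (-5, 238, 239, 136), (-4, 236, 238, 141), (-3, 236, 236, 166), (-2, 236, 233, 206), (-1, 240, 238, 229), (0, 242, 240, 236), (1, 243, 242, 237), (2, 243, 242, 238), (3, 243, 243, 239), (4, 243, 243, 239), (5, 243, 242, 238), (6, 238, 237, 233), (7, 221, 220, 212), (8, 164, 158, 152), (9, 91, 85, 81), (10, 40, 38, 37), (11, 19, 14, 14), (12, 9, 14, 13), (13, 25, 23, 22), (14, 19, 23, 22), (15, 26, 24, 23), (16, 23, 24, 24), (17, 20, 23, 20)]
35 [(-12, 239, 241, 151), (-11, 238, 239, 149), (-10, 238, 239, 149), (-9, 237, 239, 147), (-8, 236, 238, 146), (-7, 234, 237, 139), (-6, 234, 236, 136), (-5, 231, 234, 131), (-4, 232, 233, 142), (-3, 232, 233, 172), (-2, 232, 230, 206), (-1, 224, 220, 207), (0, 185, 177, 170), (1, 146, 135, 127), (2, 131, 123, 112), (3, 131, 120, 113), (4, 149, 142, 132), (5, 179, 173, 165), (6, 202, 198, 190), (7, 197, 192, 185), (8, 146, 139, 136), (9, 83, 77, 74), (10, 35, 34, 33), (11, 25, 23, 25), (12, 27, 23, 24), (13, 25, 28, 25), (14, 27, 28, 25), (15, 27, 26, 25), (16, 28, 27, 27), (17, 23, 24, 25)]
50 [(-12, 235, 237, 133), (-11, 235, 237, 133), (-10, 236, 239, 136), (-9, 235, 238, 134), (-8, 236, 240, 137), (-7, 236, 238, 134), (-6, 237, 238, 135), (-5, 237, 240, 137), (-4, 236, 238, 149), (-3, 236, 236, 181), (-2, 238, 238, 220), (-1, 242, 240, 234), (0, 243, 243, 239), (1, 243, 243, 239), (2, 242, 243, 239), (3, 244, 243, 239), (4, 243, 243, 239), (5, 242, 242, 238), (6, 236, 235, 231), (7, 208, 204, 198), (8, 143, 138, 132), (9, 75, 71, 69), (10, 28, 25, 26), (11, 23, 24, 21), (12, 23, 22, 17), (13, 28, 23, 25), (14, 24, 26, 22), (15, 26, 25, 24), (16, 22, 25, 18), (17, 27, 22, 22)]
```

The teal of the first pack runs straight into the stop bar with no dark gap. The row is tight and square, the flap is propped and the gripper is clear, so I'm handing in.

```bash
python3 -c "
from rig import ctrl
print(ctrl.close_job())"
```

```text
the job is handed in; nothing more can be done
None
```

I handed the job in: the flap rests on the set stay, and both packs in the bay (the middle lane was empty) lie flat in a tight, square row against the fence stop; no verdict came back.

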